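# Pack flat filters and the filter wrench into the dry box

## Task

Pack whichever flat pieces lie on the low glass shelf (square filters, green filter wrench) into the open amber dry box: edge each one out over the front of the shelf until its tab or handle overhangs, pick it up by that rather than plucking it straight up off the glass, and lay it flat in the box. Put the aluminium drying canister in as well. With everything in, shut the lid, then swing the latch fully down against the box, and leave all the other things where they are.

Things in the scene. Friction and masses are not known exactly. Their poses are not given: they have to be found in the camera images.
- shelf: low glass display shelf, fixed: a clear pane 260 mm deep (its x), 400 mm wide (its y), 10 mm thick, upper face 90 mm above the desk, with a steel rail 6 mm wide and 12 mm high along both sides and the back (front open), on glass end panels 65 mm back from the front. Origin on the desk under the pane's middle; its front faces -x, towards the robot
- shelf_front (a point): middle of the shelf's front edge, on the pane's upper face (90 mm above the desk), 130 mm in front of the shelf's origin; its x points into the shelf (away from the robot), y along the edge (to the robot's left), z up
- filter_grey: flat square photo filter, dark grey pane in a black frame; may be absent: body 90 x 90 mm, 5 mm thick, with a pull tab 42 mm long, 30 mm wide and 3 mm thick, level with its underside, in the middle of one edge. About 90 g. Lies flat on the shelf, tab roughly to its front. Origin: under the middle of the 90 mm square; -x points along the tab, z up
- filter_orange: flat square photo filter, orange pane in an aluminium frame; may be absent: body 90 x 90 mm, 5 mm thick, with a pull tab 42 mm long, 30 mm wide and 3 mm thick, level with its underside, in the middle of one edge. About 90 g. Lies flat on the shelf, tab roughly to its front. Origin: under the middle of the 90 mm square; -x points along the tab, z up
- wrench: green hard plastic filter wrench, flat, 3 mm thick all over: an open C-shaped ring 90 mm across, band 12 mm wide (gap on the side away from the handle), with a straight handle 50 mm long and 30 mm wide. About 50 g. Lies flat on the shelf, handle roughly to its front; may be absent. Origin: under the middle of the ring; -x points along the handle, z up
- drybox: amber clear plastic dry box, fixed, open at the start: outer 145 mm (its x) by 200 mm (its y), 75 mm high, walls and floor 4 mm (inside 137 x 192 mm). Origin under its middle; front with the latch towards -x, lid hinged along the far rim (+x)
- lid (a joint): angle of the dry box's lid, rad: 0 shut, starts stood open at about 1.7, stop at 1.85. Lid 151 x 206 mm, 8 mm thick; its outer face is the top when shut. A stiff hinge (0.2 N m): it stays about where it is left, so it must be pushed all the way down
- lid_hinge (a point): middle of the lid's hinge line: at the far rim, 75 mm up, 75.5 mm behind the box's origin; the hinge line runs along the box's y
- lid_front (a point): middle of the lid's free edge, outer face; 151 mm from the hinge line
- latch (a joint): angle of the latch flap on the lid, rad: 0 hangs straight down (with the lid shut: flat against the box front, fastened), starts raised at about 1.5, sticking straight out from the lid's free edge; stop at 1.8. Light friction (0.04 N m), stays where it is left
- latch_pin (a point): middle of the latch's hinge pin, at the lid's free edge, 3 mm beyond it and 4 mm above the lid's underside; pin along the box's y
- latch_tip (a point): middle of the free edge of the latch flap. The flap is black, 52 mm wide, 36 mm long from the pin, 5 mm thick
- canister: drying canister: aluminium block 80 mm (its x) by 42 mm (its y) by 22 mm high with a blue label, about 120 g, lying on the desk to the right of the dry box. Origin under its middle
- filter_grey_tab (a point): grip point of the grey filter: middle line of its tab, 22 mm out from the body (67 mm from the origin along -x), half-way through the 3 mm; same axes as the body. To drag it, press shut fingertips (10 to 15 N) on its upper face about 39 mm from the origin towards the tab or handle; fingertips hold it better than glass does
- filter_orange_tab (a point): grip point of the orange filter: middle line of its tab, 22 mm out from the body (67 mm from the origin along -x), half-way through the 3 mm; same axes as the body. To drag it, press shut fingertips (10 to 15 N) on its upper face about 39 mm from the origin towards the tab or handle; fingertips hold it better than glass does
- wrench_tab (a point): grip point of the wrench: middle line of its handle, 22 mm out from the body (67 mm from the origin along -x), half-way through the 3 mm; same axes as the body. To drag it, press shut fingertips (10 to 15 N) on its upper face about 39 mm from the origin towards the tab or handle; fingertips hold it better than glass does
- lens: satin aluminium wide-angle lens standing on its mount, 80 mm across, 72 mm tall; a bystander, to be left alone. Origin under its middle
- cap: black body cap, disc 60 mm across and 12 mm thick, lying on the desk; a bystander, to be left alone. Origin under its middle
- tripod: stainless tabletop tripod folded short, lying behind the dry box, 170 mm long; a bystander, to be left alone. Origin under its middle leg end
- blower: red blower bulb standing on the desk, 62 mm across, 100 mm tall; a bystander, to be left alone. Origin under its middle
- cardcase: grey memory card case 100 x 68 x 18 mm lying on the desk; a bystander, to be left alone. Origin under its middle
- mug: blue mug, 82 mm across, 95 mm tall; a bystander, to be left alone. Origin under its middle
Mind the look-alikes: they are no part of the job. Of the things like the canister, leave any that is purple; of the rest the smaller one is meant. Leave any purple look-alike of the filter_grey alone.

How it is judged (in metres and radians):
On the way, in this order (a step that is already met when the one before it is completed fails the run):
1. a flat piece has been edged out over the shelf's front edge, its tab or handle overhanging, still resting on the glass (((x of filter_grey_tab in the frame of shelf_front below -0.01 m and x of filter_grey in the frame of shelf_front above 0 m and z of filter_grey in the frame of shelf_front between -0.006 and 0.008 m) or (x of filter_orange_tab in the frame of shelf_front below -0.01 m and x of filter_orange in the frame of shelf_front above 0 m and z of filter_orange in the frame of shelf_front between -0.006 and 0.008 m) or (x of wrench_tab in the frame of shelf_front below -0.01 m and x of wrench in the frame of shelf_front above 0 m and z of wrench in the frame of shelf_front between -0.006 and 0.008 m))), for 0.1 s.
2. all the flat pieces and the canister are in the dry box, lid still open (x of filter_grey in the frame of drybox between -0.04 and 0.04 m and y of filter_grey in the frame of drybox between -0.06 and 0.06 m and z of filter_grey in the frame of drybox between -0.002 and 0.045 m and linear speed of each of filter_grey, filter_orange, wrench, canister below 0.05 m/s and angle between each of filter_grey, filter_orange, wrench's own z axis and vertical below 0.35 rad and x of filter_orange in the frame of drybox between -0.04 and 0.04 m and y of filter_orange in the frame of drybox between -0.06 and 0.06 m and z of filter_orange in the frame of drybox between -0.002 and 0.045 m and x of wrench in the frame of drybox between -0.04 and 0.04 m and y of wrench in the frame of drybox between -0.06 and 0.06 m and z of wrench in the frame of drybox between -0.002 and 0.045 m and x of canister in the frame of drybox between -0.06 and 0.06 m and y of canister in the frame of drybox between -0.085 and 0.085 m and z of canister in the frame of drybox between -0.002 and 0.06 m and value of joint lid above 1 rad), for 0.2 s.
3. the lid is shut on them, latch still up (x of filter_grey in the frame of drybox between -0.04 and 0.04 m and y of filter_grey in the frame of drybox between -0.06 and 0.06 m and z of filter_grey in the frame of drybox between -0.002 and 0.045 m and linear speed of each of filter_grey, filter_orange, wrench, canister below 0.05 m/s and angle between each of filter_grey, filter_orange, wrench's own z axis and vertical below 0.35 rad and x of filter_orange in the frame of drybox between -0.04 and 0.04 m and y of filter_orange in the frame of drybox between -0.06 and 0.06 m and z of filter_orange in the frame of drybox between -0.002 and 0.045 m and x of wrench in the frame of drybox between -0.04 and 0.04 m and y of wrench in the frame of drybox between -0.06 and 0.06 m and z of wrench in the frame of drybox between -0.002 and 0.045 m and x of canister in the frame of drybox between -0.06 and 0.06 m and y of canister in the frame of drybox between -0.085 and 0.085 m and z of canister in the frame of drybox between -0.002 and 0.06 m and value of joint lid below 0.04 rad and value of joint latch above 0.5 rad), for 0.1 s.
4. the latch is down against the box, lid shut (value of joint lid below 0.04 rad and value of joint latch below 0.15 rad), for 0.2 s.
At the end, for the whole second after the job is handed in: Every flat piece that was on the shelf lies flat (within 20 degrees) inside the dry box with the canister, at rest; the lid is shut (within 0.04 rad) and the latch is down (within 0.15 rad of straight down) (all of step 4 and x of filter_grey in the frame of drybox between -0.04 and 0.04 m and y of filter_grey in the frame of drybox between -0.06 and 0.06 m and z of filter_grey in the frame of drybox between -0.002 and 0.045 m and linear speed of each of filter_grey, filter_orange, wrench, canister below 0.05 m/s and angle between each of filter_grey, filter_orange, wrench's own z axis and vertical below 0.35 rad and x of filter_orange in the frame of drybox between -0.04 and 0.04 m and y of filter_orange in the frame of drybox between -0.06 and 0.06 m and z of filter_orange in the frame of drybox between -0.002 and 0.045 m and x of wrench in the frame of drybox between -0.04 and 0.04 m and y of wrench in the frame of drybox between -0.06 and 0.06 m and z of wrench in the frame of drybox between -0.002 and 0.045 m and x of canister in the frame of drybox between -0.06 and 0.06 m and y of canister in the frame of drybox between -0.085 and 0.085 m and z of canister in the frame of drybox between -0.002 and 0.06 m); the robot touches nothing.
It fails at once if a flat piece is plucked up off the glass (12 mm or more) with its tab or handle still over the shelf ((z of filter_grey in the frame of shelf_front between 0.012 and 0.035 m and x of filter_grey_tab in the frame of shelf_front between 0 and 0.26 m and y of filter_grey in the frame of shelf_front between -0.185 and 0.185 m) or (z of filter_orange in the frame of shelf_front between 0.012 and 0.035 m and x of filter_orange_tab in the frame of shelf_front between 0 and 0.26 m and y of filter_orange in the frame of shelf_front between -0.185 and 0.185 m) or (z of wrench in the frame of shelf_front between 0.012 and 0.035 m and x of wrench_tab in the frame of shelf_front between 0 and 0.26 m and y of wrench in the frame of shelf_front between -0.185 and 0.185 m)).
It fails at once if another thing (lens, body cap, tripod, blower, card case, mug) is shifted by more than 30 mm (distance of any of lens, cap, tripod, blower, cardcase, mug from where it was at the start of the episode above 0.03 m).
Of filter_grey, filter_orange, wrench only 2 to 3 are there at a start; the rules pass over those that are not, and their reading is None.
At some moment in a run one of filter_grey, filter_orange, wrench, canister may be knocked a few centimetres aside while the robot is not near it.
It also fails if it takes over 210 s, if anything falls off the work surface, if the arm or the gripper's body presses on something with over 40 N, if the wrist force passes 120 N, or if a joint passes its speed limit or range.

## Robot

A 6-joint arm with a two-finger parallel gripper is mounted at the origin on the work surface. World frame = base frame: x ahead of the robot, y to its left, z up, the work surface at z = 0. Lengths are in mm, angles in rad, forces in N, time in s.
With the tool pointing down it reaches from about 350 to 775 mm from the base axis. Payload 7.3 kg.
Tool frame: the origin (TCP) lies between the finger pads; the fingertips stand bot.tip_extent ahead of it and the grasp point (between the pads) lies 6 mm ahead of it (bot.tip_extent is the distance from the TCP to the fingertips, in mm); x points along the fingers, y is the direction in which the jaws open and shut, and the axes are right-handed (so a half turn about x gives the same grasp; the last joint's range is limited). The gripper opens to 92 mm and grips with 3 to 60 N. Pads are 19 mm wide; open, the fingers measure 130 mm over their backs; the gripper's body (75 mm by 190 mm) begins 47 mm behind the grasp point.
Start: joints at [-1.267, 0.342, 1.524, -0, 1.275, -0.146], TCP at [228.286, -472.788, 251.741] pointing down, gripper open.
Joint ranges: [-2.53, 2.53], [-0.77, 2.02], [0.04, 2.7], [-1, 4.14], [0.28, 2.66], [-3.11, 3.11]. Speed limits (rad/s): [2.57, 2.57, 3.14, 3.14, 3.14, 3.14].

## Interface

Orientations are given as [roll, pitch, yaw] about the fixed x, y, z axes, in that order (R = Rz(yaw) Ry(pitch) Rx(roll)).
In Python, from plant import bot, capture, workorder gives the robot as it stands. The module is installed in compiled form; this text tells all that it offers.
- The arm moves only by the shell command python3 -m crank 'ROWS'. ROWS is JSON, a list of rows, each an object with "linear": the shift along the tool's x, y, z in cm, a list of three; "delta_rot": the turn, a rotation vector about the tool's x, y, z in degrees, a list of three; "fingers": the opening, from 0 (shut) to 1 (fully open). In form: [{"linear": [x, y, z], "delta_rot": [wx, wy, wz], "fingers": fingers}, ...]. A call has exactly 5 rows; each row shifts and turns the commanded pose from where the row before left it, along the tool's axes as they then stand; what a row does not reach is not made up. A row lasts 1/10 s, in which the tool goes at most 50 mm and 8.59 degrees, less where a joint would pass 70% of its speed; a pose out of reach is approached as far as the arm can. A call with a gripper value outside its range is refused whole. The fingers move at their own pace and stop on an object; the grip force is fixed at half the most. Time passes only in rows, so rows that do not move let the fingers close, or fill a call up. It gives the time, the measured TCP pose, the force and the opening at its end, in the units of the state.
- bot.get_obs(): the state, without advancing time (a new reading comes with each control period).
- capture(name): name is "side" or "top" or "wrist"; returns a dict with "image" (400x640x3 uint8, blue, green, red), "mtx" (3x3 intrinsics, pixels), "dist_coeffs" ([k1, k2, p1, p2, k3] as OpenCV has them; the pictures are not rectified), "pose" (4x4, takes a point from camera to world coordinates). Camera axes: x right, y down, z forward; pixel columns grow to the right and rows downward; lengths in mm; the calibration is good to about 2 mm. A picture is of the moment at which its call begins. There is no depth.
- workorder.close_job(): hands the job in, once; it reports no verdict.
The state is a dict: "time": time; "joint_positions": joint angles; "dq": joint speeds; "tau": joint torques, N m; "tool_pos": TCP position; "tcp_rot": TCP orientation; "contact_force": force on the tool from outside, world axes, zero at the start; "moment": the same for the moment, N m; "grip_width": finger opening in mm.
Only numpy, scipy, OpenCV 4.12 (cv2) and the standard library are available. Lean on these libraries where they do the work, as an engineer would, in place of code of your own. Each camera call takes 0.05 s, during which the arm holds its last target. There are 200 camera calls.

## Working session

There is one attempt and no reset: what is moved stays moved. The work goes in short steps, Python scripts to look and compute and a shell command to move; the robot and the scene stay as the last step left them, time stands still between calls to the robot, and variables do not carry over. Pictures are saved under pics/ and viewed, on a budget of 14 in all, crops included, one or two more only if the job needs it, and the job is handed in when it is done.

```bash
ls; mkdir -p pics; cat > h.py <<'E'
import numpy as np, cv2
from plant import bot, capture, workorder
def snap(n,f=None):
    c=capture(n)
    if f: cv2.imwrite('pics/'+f,c['image'])
    return c
def ray(c,uv,z):
    p=cv2.undistortPoints(np.array(uv,float).reshape(-1,1,2),np.array(c['mtx']),np.array(c['dist_coeffs'])).reshape(-1,2)
    T=np.array(c['pose']);d=np.c_[p,np.ones(len(p))]@T[:3,:3].T;o=T[:3,3]
    return o+d*((z-o[2])/d[:,2])[:,None]
def proj(c,P):
    T=np.linalg.inv(np.array(c['pose']));P=np.array(P,float).reshape(-1,3)
    return cv2.projectPoints(P,cv2.Rodrigues(T[:3,:3])[0],T[:3,3],np.array(c['mtx']),np.array(c['dist_coeffs']))[0].reshape(-1,2)
E
python3 - <<'E'
from h import *
import pickle
np.set_printoptions(precision=1,suppress=True)
D={}
for n in('top','side','wrist'):
    D[n]=snap(n,n+'0.png'); print(n,np.array(D[n]['pose']))
pickle.dump(D,open('d0.pkl','wb'))
o=bot.get_obs();print(o,bot.tip_extent)
E
```

```text
pics
top [[   0.    -1.     0.1  381.4]
 [  -1.    -0.     0.   -23.8]
 [   0.    -0.1   -1.  1747.4]
 [   0.     0.     0.     1. ]]
side [[   0.9   -0.3    0.4   87.2]
 [  -0.5   -0.5    0.7 -912.1]
 [  -0.    -0.8   -0.6  832.5]
 [   0.     0.     0.     1. ]]
wrist [[   0.4   -0.9   -0.2  293.9]
 [  -0.9   -0.4   -0.1 -440.5]
 [  -0.     0.3   -1.   386.2]
 [   0.     0.     0.     1. ]]
{'time': 0.15, 'joint_positions': array([-1.3,  0.3,  1.5,  0. ,  1.3, -0.1]), 'dq': array([ 0., -0., -0.,  0.,  0., -0.]), 'tau': array([  0. , -43.1, -24.4,   0.1,   0.1,  -0. ]), 'tool_pos': array([ 228.2, -472.5,  251.2]), 'tcp_rot': array([-1.7,  1.6,  1.9]), 'contact_force': array([-0.5, -0.8, -0.3]), 'moment': array([ 0., -0.,  0.]), 'grip_width': 91.92522640857905} 25.0
```

View pics/top0.png

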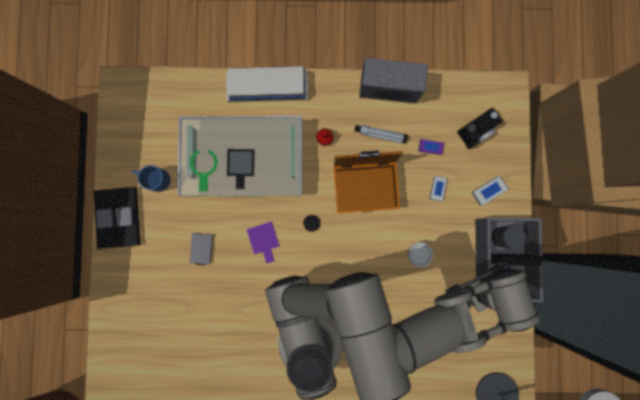

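View pics/side0.png

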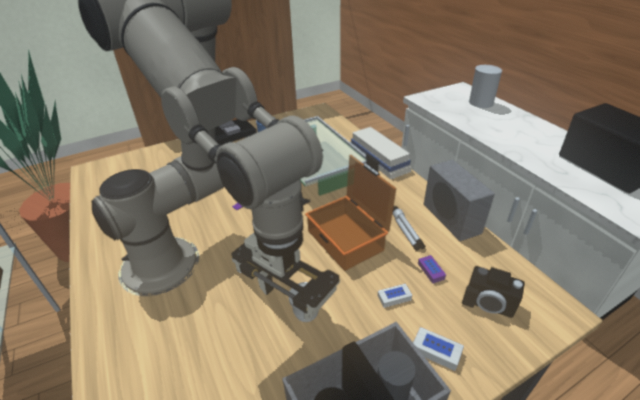

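The top view shows the shelf at (178-302, 116-195) with the green wrench (203,165) and grey filter (240,165), and no orange filter. The dry box is at (367,185) with its lid standing at rows 150-165. There are three canister-like things: purple (431,147), a small aluminium one with a blue label (439,188) and a larger one (490,190). There is also a purple filter look-alike on the desk (264,240). By the description I want (439,188), and I'll check that in a crop with measured sizes.

```bash
python3 - <<'E'
from h import *
import pickle
np.set_printoptions(precision=1,suppress=True)
D=pickle.load(open('d0.pkl','rb'));c=D['top'];im=c['image']
cv2.imwrite('pics/crop1.png',cv2.resize(im[105:225,325:520],None,fx=4,fy=4,interpolation=cv2.INTER_CUBIC))
cv2.imwrite('pics/crop2.png',cv2.resize(im[105:265,160:350],None,fx=4,fy=3.7,interpolation=cv2.INTER_CUBIC))
hsv=cv2.cvtColor(im,cv2.COLOR_BGR2HSV)
def comps(m,z,name,box,amin=40):
    x0,y0,x1,y1=box;mm=np.zeros_like(m);mm[y0:y1,x0:x1]=m[y0:y1,x0:x1]
    for k in cv2.findContours(mm,cv2.RETR_EXTERNAL,cv2.CHAIN_APPROX_NONE)[0]:
        if cv2.contourArea(k)<amin: continue
        r=cv2.minAreaRect(k);b=ray(c,cv2.boxPoints(r),z)
        print(name,'px',np.array(r[0]),'w',b.mean(0)[:2],'sides',np.linalg.norm(b[1]-b[0]),np.linalg.norm(b[2]-b[1]),'corners',b[:,:2].ravel())
comps(cv2.inRange(hsv,(45,120,60),(75,255,255)),92,'green',(180,120,300,200))
comps((im.max(2)<90).astype(np.uint8)*255,93,'grey',(200,130,290,195))
comps(cv2.inRange(hsv,(100,120,80),(130,255,255)),22,'label',(405,130,520,215),20)
comps(((hsv[...,1]<50)&(hsv[...,2]>140)).astype(np.uint8)*255,22,'white',(420,165,520,215),20)
comps(cv2.inRange(hsv,(5,170,90),(16,255,255)),75,'amber',(325,145,410,220))
# shelf
print('shelf front corners', ray(c,[(178,195),(302,194)],90)[:,:2].ravel())
E
```

```text
green px [202.3 170.7] w [574.8 356.8] sides 126.40750935802939 85.69276736958258 corners [514.3 402.1 640.6 396.8 635.3 311.3 509.1 317.1]
grey px [240.5 168.5] w [583.4 232.5] sides 88.14961732460141 127.81503276042513 corners [646.8 277.9 647.7 189.8 519.9 187.3 519.  274.9]
label px [490.6 190.2] w [ 527.  -604.8] sides 60.26601006862327 28.82775259295936 corners [ 523.1 -571.8  555.4 -622.7  530.8 -637.7  498.6 -586.8]
label px [438.5 187.9] w [ 532.9 -428.6] sides 42.80089457629366 20.535231088927983 corners [ 513.8 -414.2  555.7 -422.8  551.9 -443.   510.  -434.3]
label px [431.1 146.1] w [ 675.5 -404.4] sides 30.044040152100184 52.54196780006278 corners [ 664.8 -375.9  694.4 -380.9  686.2 -432.8  656.6 -427.8]
white px [490.8 189.8] w [ 528.2 -605.3] sides 104.62027169113352 57.33101446093418 corners [ 524.6 -546.2  580.6 -634.6  531.7 -664.4  475.9 -576.2]
white px [438.5 188. ] w [ 532.6 -428.5] sides 79.58720687029948 39.11165081838012 corners [ 497.2 -401.4  575.2 -417.3  567.9 -455.7  490.  -439.7]
amber px [364.5 165.4] w [ 600.  -172.9] sides 82.873851028328 12.127846422591182 corners [ 602.8 -131.1  609.3 -213.8  597.2 -214.6  590.7 -132. ]
amber px [366.5 187.1] w [ 528.6 -179.9] sides 206.79849234533768 153.68362314164375 corners [ 596.6  -71.   613.9 -277.1  460.6 -288.1  443.5  -83.3]
shelf front corners [494.7 434.1 502.3  31.2]
```

View pics/crop1.png

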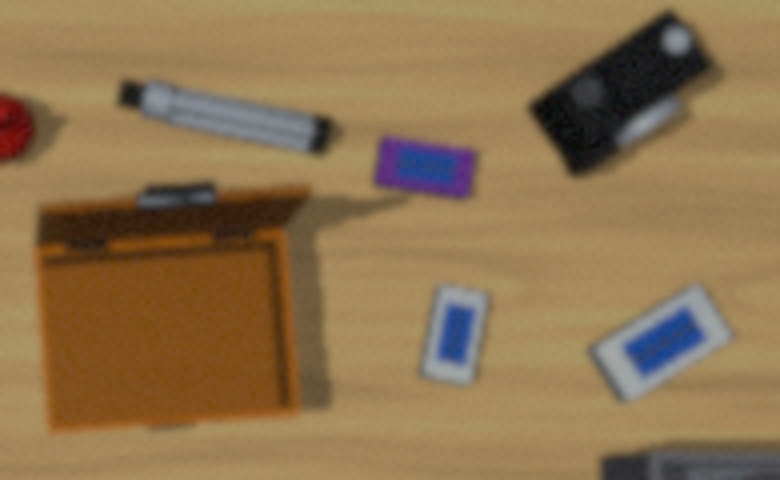

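View pics/crop2.png

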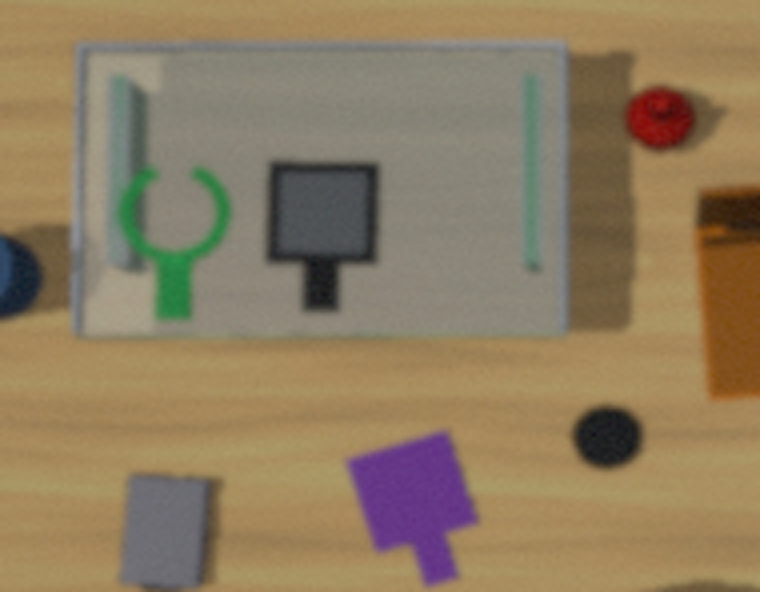

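The pieces present are the grey filter (origin about (603,233)) and the wrench (about (606,357)). The canister at px (438,188) measures 80x39 mm, so it is the one meant: the other aluminium one is 105x57 and the third is purple. I'm starting with the grey filter.

```bash
cat >> h.py <<'E'
from scipy.spatial.transform import Rotation as Ro
np.set_printoptions(precision=2,suppress=True)
def goal(x,y,z,yaw,tip=True):
    """fingertip goal (mm, deg), tool down; jaws along world y at yaw 0. prints turn (deg, tool) then shift AFTER the turn (cm, tool)"""
    o=bot.get_obs();R=Ro.from_euler('xyz',o['tcp_rot']);a=np.radians(yaw)
    G=np.array([[0,-np.sin(a),np.cos(a)],[0,np.cos(a),np.sin(a)],[-1,0,0]])
    rv=np.degrees((R.inv()*Ro.from_matrix(G)).as_rotvec())
    t=np.array([x,y,z+(bot.tip_extent if tip else 0)])
    d=t-o['tool_pos']
    print('turn',rv,'shift after turn cm',G.T@d/10,'shift before',R.inv().apply(d)/10)
def st():
    o=bot.get_obs();R=Ro.from_euler('xyz',o['tcp_rot']).as_matrix()
    print('t',round(o['time'],2),'tip',np.array(o['tool_pos'])+R[:,0]*bot.tip_extent,'yaw',np.degrees(np.arctan2(R[1,2],R[0,2])),'down',R[2,0],'F',o['contact_force'],'grip',o['grip_width'])
E
python3 - <<'E'
from h import *
st();goal(564,232.5,200,0);goal(564,232.5,130,0)
E
```

```text
t 0.15 tip [ 228.2  -472.49  226.23] yaw -154.22888940669867 down -0.9999993802218354 F [-0.54 -0.83 -0.33] grip 91.92522640857905
turn [-154.23   -0.09    0.01] shift after turn cm [ 2.62 70.5  33.58] shift before [  2.69 -48.89 -60.89]
turn [-154.23   -0.09    0.01] shift after turn cm [ 9.62 70.5  33.58] shift before [  9.69 -48.88 -60.89]
```

```bash

python3 -m crank '[{"linear":[0,0,0],"delta_rot":[8,0,0],"fingers":0},{"linear":[0,0,0],"delta_rot":[8,0,0],"fingers":0},{"linear":[0,0,0],"delta_rot":[8,0,0],"fingers":0},{"linear":[0,0,0],"delta_rot":[1.8,0,0],"fingers":0},{"linear":[0,-2,-1],"delta_rot":[0,0,0],"fingers":0}]'
python3 -m crank '[{"linear":[0,-4.2,-2],"delta_rot":[0,0,0],"fingers":0},{"linear":[0,-4.2,-2],"delta_rot":[0,0,0],"fingers":0},{"linear":[0,-4.2,-2],"delta_rot":[0,0,0],"fingers":0},{"linear":[0,-4.2,-2],"delta_rot":[0,0,0],"fingers":0},{"linear":[0,-4.2,-2],"delta_rot":[0,0,0],"fingers":0}]'
python3 -m crank '[{"linear":[0,-4.2,-2],"delta_rot":[0,0,0],"fingers":0},{"linear":[0,-4.2,-2],"delta_rot":[0,0,0],"fingers":0},{"linear":[0,-4.2,-2],"delta_rot":[0,0,0],"fingers":0},{"linear":[0,-4.2,-2],"delta_rot":[0,0,0],"fingers":0},{"linear":[0,-4.2,-2],"delta_rot":[0,0,0],"fingers":0}]'
python3 -m crank '[{"linear":[0,-4.2,-2],"delta_rot":[0,0,0],"fingers":0},{"linear":[0,-4.2,-2],"delta_rot":[0,0,0],"fingers":0},{"linear":[0,-4.2,-2],"delta_rot":[0,0,0],"fingers":0},{"linear":[0,-4.2,-2],"delta_rot":[0,0,0],"fingers":0},{"linear":[0,0,0],"delta_rot":[0,0,0],"fingers":0}]'
python3 - <<'E'
from h import *
st();goal(564,232.5,110,180)
snap('wrist','w1.png')
E
```

```text
time: 0.65
tool_pos: [237.6, -454.0, 251.2]
tcp_rot: [0.762, 1.57, -2.383]
contact_force: [1.2, 0.3, -0.2]
grip_width: 56.5
time: 1.15
tool_pos: [338.7, -241.1, 251.6]
tcp_rot: [3.085, 1.571, -0.057]
contact_force: [1.2, -0.5, 0.0]
grip_width: 16.4
time: 1.65
tool_pos: [438.9, -31.0, 251.7]
tcp_rot: [2.227, 1.571, -0.915]
contact_force: [0.8, -0.2, 0.6]
grip_width: 0.4
time: 2.15
tool_pos: [519.8, 139.6, 250.9]
tcp_rot: [-1.778, 1.569, 1.368]
contact_force: [0.8, -0.6, 0.9]
grip_width: 0.7
t 2.15 tip [519.79 139.62 225.95] yaw -179.74911103038463 down -0.999998902038697 F [ 0.76 -0.61  0.86] grip 0.7085968688330004
turn [ 0.25 -0.02  0.08] shift after turn cm [11.59 -9.29 -4.42] shift before [11.61 -9.25 -4.46]
```

View pics/w1.png

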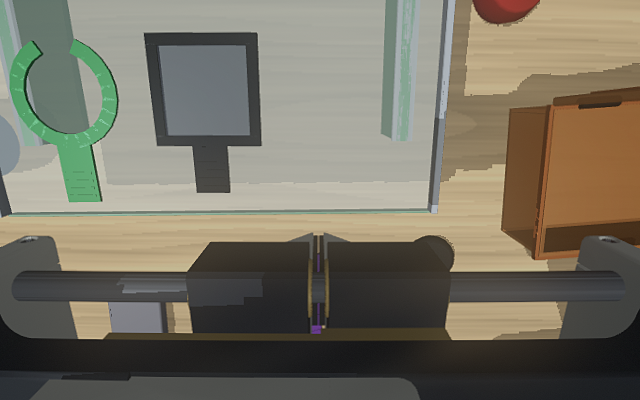

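The wrist view shows the grey filter body (145-261, 33-145) with its tab end at (198-230,192). The wrench handle end is at (68-101,201), and the shelf's front edge runs from (8,214) to (437,210). I'm now locating these accurately.

```bash
python3 - <<'E'
from h import *
c=snap('wrist')
print('grey back corners, front corners',ray(c,[(145,33),(257,33),(157,146),(261,146)],95)[:,:2])
print('tab end',ray(c,[(198,192),(230,192)],93)[:,:2])
print('wrench handle',ray(c,[(68,202),(101,200),(59,148),(92,145)],93)[:,:2])
print('ring L,R,top gap',ray(c,[(10,95),(118,95)],93)[:,:2])
print('edge',ray(c,[(8,214),(437,210)],90)[:,:2])
goal(564,232.5,100,180)
E
```

```text
grey back corners, front corners [[646.08 276.76]
 [645.77 186.96]
 [555.93 277.86]
 [556.14 187.29]]
tab end [[514.24 246.53]
 [514.37 217.42]]
wrench handle [[504.14 368.73]
 [506.22 337.18]
 [553.91 366.97]
 [556.53 336.61]]
ring L,R,top gap [[599.18 401.14]
 [598.55 306.9 ]]
edge [[491.   432.47]
 [497.28  27.33]]
turn [ 0.1   0.09 -0.03] shift after turn cm [12.59 -9.66 -4.57] shift before [12.58 -9.66 -4.61]
```

```bash

python3 -m crank '[{"linear":[2,-3.2,-1.5],"delta_rot":[0,0,0],"fingers":0},{"linear":[3,-3.2,-1.5],"delta_rot":[0,0,0],"fingers":0},{"linear":[3,-2.86,-1.4],"delta_rot":[0,0,0],"fingers":0},{"linear":[3,0,0],"delta_rot":[0,0,0],"fingers":0},{"linear":[0.8,0,0],"delta_rot":[0,0,0],"fingers":0}]'
python3 -m crank '[{"linear":[0.3,0,0],"delta_rot":[0,0,0],"fingers":0},{"linear":[0.2,0,0],"delta_rot":[0,0,0],"fingers":0},{"linear":[0.2,0,0],"delta_rot":[0,0,0],"fingers":0},{"linear":[0,0,0],"delta_rot":[0,0,0],"fingers":0},{"linear":[0,0,0],"delta_rot":[0,0,0],"fingers":0}]'
python3 - <<'E'
from h import *
st();goal(562,232.5,95,180)
E
```

```text
time: 2.75
tool_pos: [560.6, 226.2, 130.1]
tcp_rot: [0.319, 1.564, -2.823]
contact_force: [-0.3, 0.5, -0.6]
grip_width: 0.3
time: 3.25
tool_pos: [563.0, 227.5, 127.6]
tcp_rot: [-2.961, 1.569, 0.18]
contact_force: [0.4, -0.6, -0.3]
grip_width: 0.1
t 3.25 tip [563.05 227.51 102.64] yaw 179.95557775832827 down -0.9999987805269877 F [ 0.36 -0.6  -0.33] grip 0.12335905139226379
turn [-0.04 -0.09  0.02] shift after turn cm [ 0.76 -0.5   0.1 ] shift before [ 0.76 -0.5   0.1 ]
```

```bash

python3 -m crank '[{"linear":[0.2,-0.5,0],"delta_rot":[0,0,0],"fingers":0},{"linear":[0.2,0,0],"delta_rot":[0,0,0],"fingers":0},{"linear":[0.2,0,0],"delta_rot":[0,0,0],"fingers":0},{"linear":[0.1,0,0],"delta_rot":[0,0,0],"fingers":0},{"linear":[0,0,0],"delta_rot":[0,0,0],"fingers":0}]'
python3 -m crank '[{"linear":[0.1,0,0],"delta_rot":[0,0,0],"fingers":0},{"linear":[0,0,0],"delta_rot":[0,0,0],"fingers":0},{"linear":[0.1,0,0],"delta_rot":[0,0,0],"fingers":0},{"linear":[0,0,0],"delta_rot":[0,0,0],"fingers":0},{"linear":[0,0,0],"delta_rot":[0,0,0],"fingers":0}]'
python3 -c "from h import *;st()"
```

```text
time: 3.75
tool_pos: [562.6, 232.9, 120.3]
tcp_rot: [-2.389, 1.57, 0.752]
contact_force: [-2.5, 0.1, 5.4]
grip_width: 0.4
time: 4.25
tool_pos: [562.8, 232.9, 120.2]
tcp_rot: [-2.851, 1.569, 0.29]
contact_force: [-5.8, -1.1, 16.1]
grip_width: 0.5
t 4.25 tip [562.82 232.91  95.16] yaw 179.98583134420556 down -0.9999982147991698 F [-5.77 -1.14 16.06] grip 0.4957942158071523
```

```bash

python3 -m crank '[{"linear":[-0.03,0,0.3],"delta_rot":[0,0,0],"fingers":0},{"linear":[0,0,0.5],"delta_rot":[0,0,0],"fingers":0},{"linear":[0,0,0.5],"delta_rot":[0,0,0],"fingers":0},{"linear":[0,0,0.5],"delta_rot":[0,0,0],"fingers":0},{"linear":[0,0,0.5],"delta_rot":[0,0,0],"fingers":0}]'
python3 -m crank '[{"linear":[0,0,0.5],"delta_rot":[0,0,0],"fingers":0},{"linear":[0,0,0.5],"delta_rot":[0,0,0],"fingers":0},{"linear":[0,0,0.5],"delta_rot":[0,0,0],"fingers":0},{"linear":[0,0,0.5],"delta_rot":[0,0,0],"fingers":0},{"linear":[0,0,0.5],"delta_rot":[0,0,0],"fingers":0}]'
python3 -c "
from h import *;st();snap('wrist','w2.png')"
```

```text
time: 4.75
tool_pos: [542.0, 233.1, 120.2]
tcp_rot: [-2.931, 1.563, 0.21]
contact_force: [3.2, -0.3, 8.6]
grip_width: 0.5
time: 5.25
tool_pos: [517.1, 233.1, 120.2]
tcp_rot: [-2.918, 1.563, 0.223]
contact_force: [3.3, 0.1, 9.9]
grip_width: 0.8
t 5.25 tip [517.33 233.19  95.2 ] yaw 179.96814438571047 down -0.9999711815898612 F [3.29 0.13 9.95] grip 0.7686632339615953
```

View pics/w2.png

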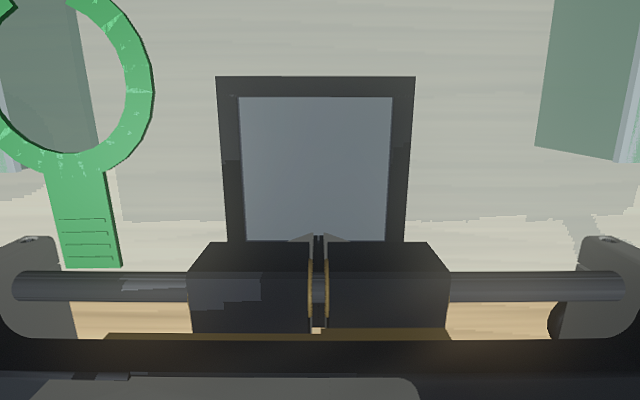

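The filter is following the fingertips, with its back edge now at row 76 and still square. I'm pulling it the last 20 mm.

```bash

python3 -m crank '[{"linear":[0,0,0.5],"delta_rot":[0,0,0],"fingers":0},{"linear":[0,0,0.5],"delta_rot":[0,0,0],"fingers":0},{"linear":[0,0,0.5],"delta_rot":[0,0,0],"fingers":0},{"linear":[0,0,0.5],"delta_rot":[0,0,0],"fingers":0},{"linear":[0,0,0],"delta_rot":[0,0,0],"fingers":0}]'
python3 -c "
from h import *;st();c=snap('wrist','w3.png');im=c['image']
g=im[40:240,320].astype(int).sum(1);print(np.argmin(np.diff(g))+40)
for r in range(70,130,10):pass
print(g[::6])"
python3 -m crank '[{"linear":[-2,0,0],"delta_rot":[0,0,0],"fingers":0},{"linear":[-4,0,0],"delta_rot":[0,0,0],"fingers":0},{"linear":[-4,0,0],"delta_rot":[0,0,0],"fingers":0.6},{"linear":[0,0,4],"delta_rot":[0,0,0],"fingers":0.6},{"linear":[0,0,4],"delta_rot":[0,0,0],"fingers":0.6}]'
python3 -c "
from h import *;st();c=snap('wrist','w4.png')"
```

```text
time: 5.8
tool_pos: [496.5, 233.2, 120.2]
tcp_rot: [-2.89, 1.564, 0.252]
contact_force: [0.5, 0.2, 11.4]
grip_width: 0.5
t 5.8 tip [496.69 233.29  95.18] yaw 179.98411609189552 down -0.9999790326806804 F [ 0.5   0.22 11.37] grip 0.4962698213245428
75
[525 527 534 530 529 526 296 197 194 187 359 358 354 352 356 353 352 351
 350 350 350 351 349 347 347 346 346 343 342 340 338 339 337  97]
time: 6.35
tool_pos: [414.7, 232.8, 218.9]
tcp_rot: [-2.804, 1.568, 0.336]
contact_force: [-1.0, 1.2, 0.1]
grip_width: 20.2
t 6.35 tip [414.74 232.79 193.92] yaw 179.9173207132564 down -0.9999956220744848 F [-0.95  1.2   0.11] grip 20.22978393621644
```

View pics/w4.png

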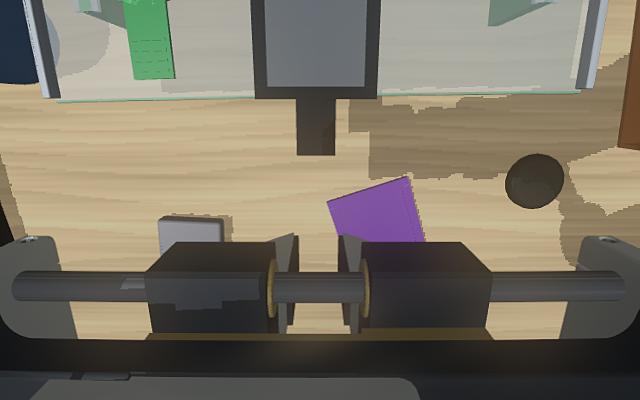

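The tab now overhangs freely: body front edge at row 99 (254-379), tab end at row 155 (297-335). The shelf edge is at row 98.

```bash
python3 - <<'E'
from h import *
c=snap('wrist')
print('front corners',ray(c,[(254,99),(379,99)],95)[:,:2],'tab end',ray(c,[(297,155),(335,155)],93)[:,:2])
t=ray(c,[(297,155),(335,155)],93).mean(0)
st();goal(t[0]+23,t[1],85,180)
E
```

```text
front corners [[482.53 279.73]
 [482.67 187.66]] tab end [[440.8  248.8 ]
 [440.85 219.34]]
t 6.45 tip [409.93 232.41 192.79] yaw -179.93052286910978 down -0.9999924359046177 F [ 0.29 -0.28 -0.06] grip 27.588272793364396
turn [ 0.07  0.22 -0.06] shift after turn cm [10.78 -0.16 -5.38] shift before [10.76 -0.17 -5.42]
```

```bash

python3 -m crank '[{"linear":[0,-0.16,-2.7],"delta_rot":[0,0,0],"fingers":0.6},{"linear":[0,0,-2.68],"delta_rot":[0,0,0],"fingers":0.6},{"linear":[2,0,0],"delta_rot":[0,0,0],"fingers":0.6},{"linear":[2,0,0],"delta_rot":[0,0,0],"fingers":0.6},{"linear":[1,0,0],"delta_rot":[0,0,0],"fingers":0.6}]'
python3 -c "from h import *;st()"
python3 -m crank '[{"linear":[2,0,0],"delta_rot":[0,0,0],"fingers":0.6},{"linear":[2,0,0],"delta_rot":[0,0,0],"fingers":0.6},{"linear":[1,0,0],"delta_rot":[0,0,0],"fingers":0.6},{"linear":[0.8,0,0],"delta_rot":[0,0,0],"fingers":0.6},{"linear":[0,0,0],"delta_rot":[0,0,0],"fingers":0.6}]'
python3 -c "from h import *;st();goal(464,234,85,180)"
python3 -m crank '[{"linear":[0,0,0],"delta_rot":[0,0,0],"fingers":0.2},{"linear":[0,0,0],"delta_rot":[0,0,0],"fingers":0.2},{"linear":[0,0,0],"delta_rot":[0,0,0],"fingers":0.2},{"linear":[0,0,0],"delta_rot":[0,0,0],"fingers":0.2},{"linear":[0,0,0],"delta_rot":[0,0,0],"fingers":0.2}]'
python3 -c "from h import *;st();c=snap('wrist','w5.png')"
```

```text
time: 6.95
tool_pos: [468.3, 233.9, 166.1]
tcp_rot: [0.397, 1.568, -2.746]
contact_force: [0.3, 0.1, -0.7]
grip_width: 54.9
t 6.95 tip [468.26 233.91 141.14] yaw 179.95776226435174 down -0.9999969082914103 F [ 0.26  0.08 -0.66] grip 54.92523219649128
time: 7.45
tool_pos: [468.3, 234.2, 109.4]
tcp_rot: [0.411, 1.57, -2.731]
contact_force: [-0.5, 0.4, 0.9]
grip_width: 55.1
t 7.45 tip [468.28 234.22  84.43] yaw 179.9755122658501 down -0.9999993870890036 F [-0.53  0.43  0.91] grip 55.13222691698526
turn [-0.02  0.06 -0.03] shift after turn cm [-0.06  0.02  0.43] shift before [-0.06  0.02  0.43]
time: 7.95
tool_pos: [468.7, 234.4, 110.4]
tcp_rot: [-2.933, 1.57, 0.208]
contact_force: [1.0, -0.0, -0.1]
grip_width: 28.6
t 7.95 tip [468.7  234.38  85.41] yaw 179.9723945187072 down -0.999999604312465 F [ 1.01 -0.04 -0.15] grip 28.607135564260254
```

View pics/w5.png

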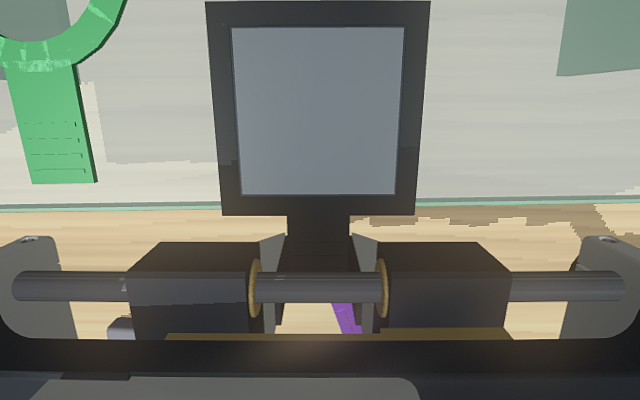

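The grip stopped at 28.6 mm on the tab. I'm lifting it and checking the hold.

```bash

python3 -m crank '[{"linear":[-0.5,0,0],"delta_rot":[0,0,0],"fingers":0.2},{"linear":[-1,0,0],"delta_rot":[0,0,0],"fingers":0.2},{"linear":[-1.5,0,0],"delta_rot":[0,0,0],"fingers":0.2},{"linear":[-2,0,0],"delta_rot":[0,0,0],"fingers":0.2},{"linear":[-2,0,0],"delta_rot":[0,0,0],"fingers":0.2}]'
python3 -m crank '[{"linear":[-2,0,0],"delta_rot":[0,0,0],"fingers":0.2},{"linear":[-2,0,0],"delta_rot":[0,0,0],"fingers":0.2},{"linear":[-2,0,2],"delta_rot":[0,0,0],"fingers":0.2},{"linear":[0,0,2],"delta_rot":[0,0,0],"fingers":0.2},{"linear":[0,0,2],"delta_rot":[0,0,0],"fingers":0.2}]'
python3 - <<'E'
from h import *
st();c=snap('wrist','w6.png');print(bot.get_obs()['joint_positions'])
t=snap('top');s=snap('side')
im=np.vstack([c['image'][:,:,:],s['image'][60:260]])
cv2.imwrite('pics/m6.png',im)
E
```

```text
time: 8.5
tool_pos: [468.2, 234.2, 181.2]
tcp_rot: [0.565, 1.57, -2.577]
contact_force: [0.5, 0.4, -1.3]
grip_width: 29.1
time: 9.0
tool_pos: [407.9, 234.3, 241.2]
tcp_rot: [-2.822, 1.569, 0.319]
contact_force: [-0.2, 0.2, -1.1]
grip_width: 28.8
t 9.0 tip [407.91 234.3  216.24] yaw 179.95846416552558 down -0.9999985434384389 F [-0.2  0.2 -1.1] grip 28.794656531839333
[0.36 0.25 1.69 0.   1.21 1.93]
```

View pics/m6.png

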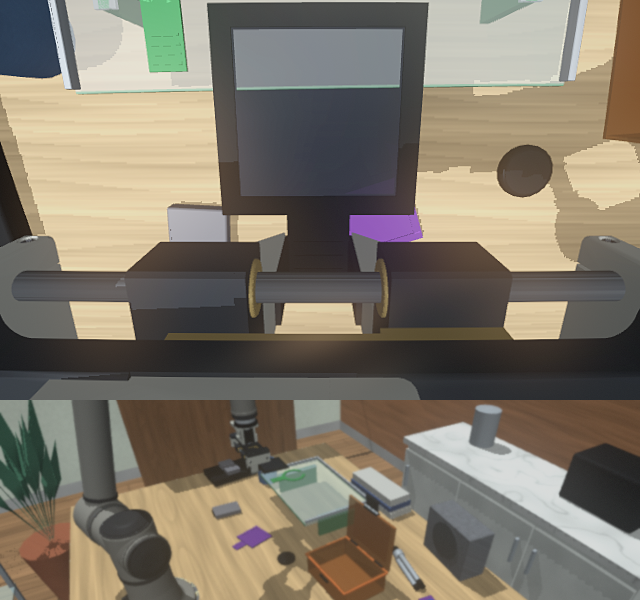

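The filter is held level by its tab and clear of the shelf edge. I'm turning it for a diagonal lay in the box and carrying it over.

```bash

python3 -m crank '[{"linear":[0,0,0],"delta_rot":[6,0,0],"fingers":0.2},{"linear":[0,0,0],"delta_rot":[8,0,0],"fingers":0.2},{"linear":[0,0,0],"delta_rot":[8,0,0],"fingers":0.2},{"linear":[0,0,0],"delta_rot":[8,0,0],"fingers":0.2},{"linear":[0,0,0],"delta_rot":[8,0,0],"fingers":0.2}]'
python3 -m crank '[{"linear":[0,0,0],"delta_rot":[8,0,0],"fingers":0.2},{"linear":[0,0,0],"delta_rot":[6.2,0,0],"fingers":0.2},{"linear":[0,0,0],"delta_rot":[0,0,0],"fingers":0.2},{"linear":[0,0,0],"delta_rot":[0,0,0],"fingers":0.2},{"linear":[0,0,0],"delta_rot":[0,0,0],"fingers":0.2}]'
python3 - <<'E'
from h import *
st();goal(485.5,-141,200,127.8)
E
```

```text
time: 9.65
tool_pos: [409.5, 234.3, 240.2]
tcp_rot: [-2.471, 1.57, 0.001]
contact_force: [0.7, -0.8, -1.1]
grip_width: 28.8
time: 10.15
tool_pos: [408.8, 234.3, 240.0]
tcp_rot: [-2.301, 1.571, -0.069]
contact_force: [-0.5, -0.4, -0.4]
grip_width: 28.9
t 10.15 tip [408.81 234.31 215.02] yaw 127.88405593682786 down -0.9999999766895578 F [-0.5  -0.4  -0.42] grip 28.94227975997044
turn [ 0.08 -0.01  0.01] shift after turn cm [  1.5   16.94 -34.36] shift before [  1.5   16.99 -34.33]
```

```bash

python3 -m crank '[{"linear":[0,0.9,-1.9],"delta_rot":[0,0,0],"fingers":0.2},{"linear":[0,1.7,-3.4],"delta_rot":[0,0,0],"fingers":0.2},{"linear":[0,1.7,-3.4],"delta_rot":[0,0,0],"fingers":0.2},{"linear":[0,1.7,-3.4],"delta_rot":[0,0,0],"fingers":0.2},{"linear":[0,1.7,-3.4],"delta_rot":[0,0,0],"fingers":0.2}]'
python3 -m crank '[{"linear":[0,1.7,-3.4],"delta_rot":[0,0,0],"fingers":0.2},{"linear":[0,1.7,-3.4],"delta_rot":[0,0,0],"fingers":0.2},{"linear":[0,1.7,-3.4],"delta_rot":[0,0,0],"fingers":0.2},{"linear":[0,1.7,-3.4],"delta_rot":[0,0,0],"fingers":0.2},{"linear":[0,1.7,-3.4],"delta_rot":[0,0,0],"fingers":0.2}]'
python3 -m crank '[{"linear":[0,0.7,-1.4],"delta_rot":[0,0,0],"fingers":0.2},{"linear":[0,0,0],"delta_rot":[0,0,0],"fingers":0.2},{"linear":[0,0,0],"delta_rot":[0,0,0],"fingers":0.2},{"linear":[0,0,0],"delta_rot":[0,0,0],"fingers":0.2},{"linear":[0,0,0],"delta_rot":[0,0,0],"fingers":0.2}]'
python3 - <<'E'
from h import *
st();goal(485.5,-141,200,127.8)
c=snap('wrist');s=snap('side')
cv2.imwrite('pics/m7.png',np.hstack([c['image'],cv2.resize(s['image'][100:350,240:500],None,fx=1,fy=1.6)])[:, :])
m=np.hstack([cv2.resize(c['image'],(480,300)),cv2.resize(s['image'][150:300,280:440],(320,300))]);cv2.imwrite('pics/m7.png',m)
E
```

```text
time: 10.65
tool_pos: [442.8, 63.2, 240.2]
tcp_rot: [-2.437, 1.57, -0.205]
contact_force: [0.5, -0.3, -0.9]
grip_width: 28.9
time: 11.15
tool_pos: [479.6, -123.5, 240.2]
tcp_rot: [-2.734, 1.57, -0.503]
contact_force: [0.5, 1.0, -1.8]
grip_width: 29.0
time: 11.65
tool_pos: [482.4, -135.9, 240.2]
tcp_rot: [-1.277, 1.571, 0.955]
contact_force: [0.5, 0.5, -1.1]
grip_width: 29.1
t 11.65 tip [ 482.4  -135.91  215.18] yaw 127.87911934126711 down -0.9999999947742473 F [ 0.46  0.53 -1.13] grip 29.06105072958875
turn [0.08 0.   0.01] shift after turn cm [ 1.52  0.07 -0.59] shift before [ 1.52  0.07 -0.59]
```

View pics/m7.png

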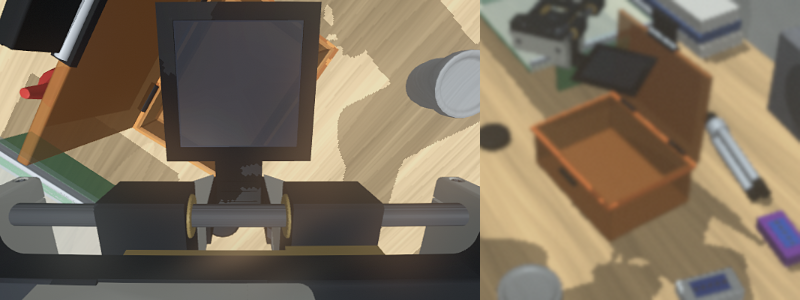

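```bash
python3 - <<'E'
from h import *
s=snap('side');t=snap('top')
a=np.radians(4.8);R=np.array([[np.cos(a),-np.sin(a)],[np.sin(a),np.cos(a)]])
out=[]
for c,(x0,y0,x1,y1),f in((s,(280,170,440,280),4),(t,(320,140,420,220),4)):
    im=cv2.resize(c['image'][y0:y1,x0:x1],None,fx=f,fy=f,interpolation=cv2.INTER_CUBIC)
    for z in(75,):
        P=[np.r_[R@np.array(q)+[524.3,-179.7],z] for q in((-72.5,-100),(-72.5,100),(72.5,100),(72.5,-100))]
        p=(proj(c,P)-[x0,y0]+.5)*f
        cv2.polylines(im,[np.int32(np.round(p))],True,(255,255,0),1)
    out.append(im)
h=max(i.shape[0] for i in out)
out=[cv2.copyMakeBorder(i,0,h-i.shape[0],0,0,cv2.BORDER_CONSTANT) for i in out]
cv2.imwrite('pics/b8.png',cv2.resize(np.hstack(out),(800,int(h*800/1040))))
E
```

```text
(no output)
```

View pics/b8.png

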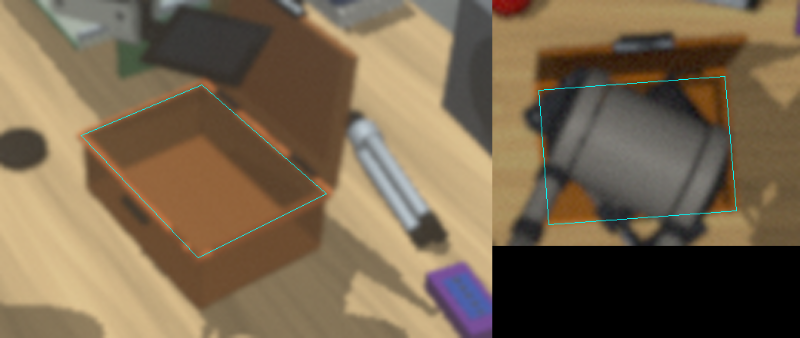

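The predicted rim matches both views, so the box pose is (524.3,-179.7) with yaw 4.8°. I've reworked clearances: a 60° lay with the fingertips at box (-29, 43) leaves margin to both the front wall and the lid.

```bash

python3 -c "from h import *;goal(491.8,-138.8,100,124.8)"
python3 -m crank '[{"linear":[0,0,0],"delta_rot":[3,0,0],"fingers":0.2},{"linear":[2,0,0],"delta_rot":[0,0,0],"fingers":0.2},{"linear":[3,0,0],"delta_rot":[0,0,0],"fingers":0.2},{"linear":[3,0,0],"delta_rot":[0,0,0],"fingers":0.2},{"linear":[2,0,0],"delta_rot":[0,0,0],"fingers":0.2}]'
python3 -c "from h import *;st();goal(491.8,-138.8,90,124.8)"
```

```text
turn [ 3.03 -0.01  0.01] shift after turn cm [11.52 -0.63 -0.71] shift before [11.52 -0.59 -0.74]
time: 12.35
tool_pos: [481.8, -136.6, 138.3]
tcp_rot: [0.558, 1.569, 2.736]
contact_force: [0.0, -0.5, -1.0]
grip_width: 28.6
t 12.35 tip [ 481.73 -136.61  113.3 ] yaw 124.7894062525387 down -0.9999983270249496 F [ 0.02 -0.5  -0.96] grip 28.620393158557356
turn [-0.01  0.09 -0.06] shift after turn cm [ 2.33 -0.7  -0.75] shift before [ 2.33 -0.7  -0.75]
```

```bash

python3 -m crank '[{"linear":[0,-0.7,-0.75],"delta_rot":[0,0,0],"fingers":0.2},{"linear":[1.3,0,0],"delta_rot":[0,0,0],"fingers":0.2},{"linear":[1,0,0],"delta_rot":[0,0,0],"fingers":0.2},{"linear":[1,0,0],"delta_rot":[0,0,0],"fingers":0.2},{"linear":[1,0,0],"delta_rot":[0,0,0],"fingers":0.2}]'
python3 -m crank '[{"linear":[1,0,0],"delta_rot":[0,0,0],"fingers":0.2},{"linear":[1,0,0],"delta_rot":[0,0,0],"fingers":0.2},{"linear":[1,0,0],"delta_rot":[0,0,0],"fingers":0.2},{"linear":[0.5,0,0],"delta_rot":[0,0,0],"fingers":0.2},{"linear":[0,0,0],"delta_rot":[0,0,0],"fingers":0.2}]'
python3 -c "from h import *;st();goal(491.8,-138.8,14,124.8)
c=snap('side','s9.png')"
```

```text
time: 12.85
tool_pos: [492.9, -139.4, 96.9]
tcp_rot: [-2.663, 1.57, -0.485]
contact_force: [-0.1, -0.0, -0.2]
grip_width: 29.1
time: 13.35
tool_pos: [492.1, -139.2, 61.1]
tcp_rot: [0.591, 1.569, 2.769]
contact_force: [0.9, 0.4, -1.2]
grip_width: 28.8
t 13.35 tip [ 492.04 -139.15   36.15] yaw 124.76975869379247 down -0.9999987049252222 F [ 0.93  0.35 -1.16] grip 28.77592776450135
turn [-0.03  0.08 -0.05] shift after turn cm [2.21 0.   0.05] shift before [2.21 0.   0.04]
```

```bash

python3 -m crank '[{"linear":[0.7,0,0],"delta_rot":[0,0,0],"fingers":0.2},{"linear":[0.7,0,0],"delta_rot":[0,0,0],"fingers":0.2},{"linear":[0.5,0,0],"delta_rot":[0,0,0],"fingers":0.2},{"linear":[0.2,0,0],"delta_rot":[0,0,0],"fingers":0.2},{"linear":[0,0,0],"delta_rot":[0,0,0],"fingers":0.2}]'
python3 -c "from h import *;st()"
python3 -m crank '[{"linear":[0,0,0],"delta_rot":[0,0,0],"fingers":0.37},{"linear":[0,0,0],"delta_rot":[0,0,0],"fingers":0.37},{"linear":[0,0,0],"delta_rot":[0,0,0],"fingers":0.37},{"linear":[0,0,0],"delta_rot":[0,0,0],"fingers":0.37},{"linear":[0,0,0],"delta_rot":[0,0,0],"fingers":0.37}]'
python3 -m crank '[{"linear":[-1,0,0],"delta_rot":[0,0,0],"fingers":0.37},{"linear":[-2,0,0],"delta_rot":[0,0,0],"fingers":0.37},{"linear":[-3,0,0],"delta_rot":[0,0,0],"fingers":0.37},{"linear":[-4,0,0],"delta_rot":[0,0,0],"fingers":0.37},{"linear":[-4,0,0],"delta_rot":[0,0,0],"fingers":0.37}]'
python3 -m crank '[{"linear":[-4,0,0],"delta_rot":[0,0,0],"fingers":0.3},{"linear":[-2,0,0],"delta_rot":[0,0,0],"fingers":0},{"linear":[0,0,0],"delta_rot":[0,0,0],"fingers":0},{"linear":[0,0,0],"delta_rot":[0,0,0],"fingers":0},{"linear":[0,0,0],"delta_rot":[0,0,0],"fingers":0}]'
python3 -c "from h import *;st()
goal(561,353,210,180)
c=snap('wrist','w10.png')"
```

```text
time: 13.9
tool_pos: [492.3, -139.3, 40.6]
tcp_rot: [0.681, 1.57, 2.858]
contact_force: [0.8, -0.3, -0.1]
grip_width: 29.0
t 13.9 tip [ 492.3  -139.27   15.62] yaw 124.77096126060064 down -0.9999997496537899 F [ 0.77 -0.3  -0.12] grip 28.99614225399046
time: 14.4
tool_pos: [492.6, -139.4, 41.2]
tcp_rot: [-2.798, 1.57, -0.62]
contact_force: [1.2, 0.2, -0.1]
grip_width: 33.7
time: 14.9
tool_pos: [492.1, -139.2, 183.0]
tcp_rot: [0.664, 1.571, 2.842]
contact_force: [1.1, -1.0, -0.1]
grip_width: 33.9
time: 15.4
tool_pos: [491.8, -139.0, 239.9]
tcp_rot: [0.566, 1.568, 2.743]
contact_force: [-1.5, -0.7, -0.3]
grip_width: 1.8
t 15.4 tip [ 491.74 -139.    214.91] yaw 124.7704041518884 down -0.9999971774396317 F [-1.53 -0.71 -0.28] grip 1.774048263517121
turn [-55.23   0.14  -0.01] shift after turn cm [  0.49 -49.2   -6.92] shift before [  0.52 -33.75  36.47]
```

View pics/w10.png

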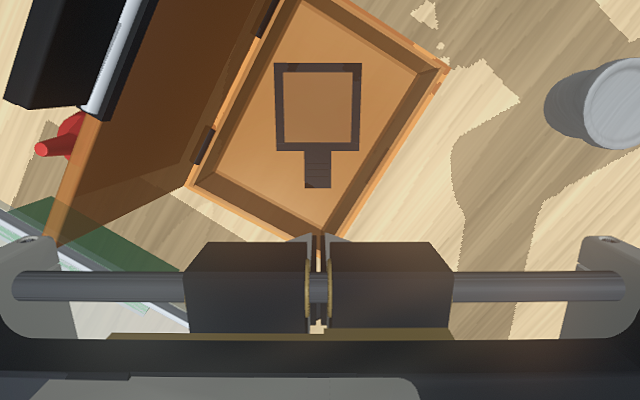

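The grey filter lies flat in the box (275-361, 63-188). Next is the wrench, measured again by its green mask.

```bash

python3 -m crank '[{"linear":[0,0,0],"delta_rot":[-7,0,0],"fingers":0},{"linear":[0,0,0],"delta_rot":[-8,0,0],"fingers":0},{"linear":[0,0,0],"delta_rot":[-8,0,0],"fingers":0},{"linear":[0,0,0],"delta_rot":[-8,0,0],"fingers":0},{"linear":[0,0,0],"delta_rot":[-8,0,0],"fingers":0}]'
python3 -m crank '[{"linear":[0,0,0],"delta_rot":[-8,0,0],"fingers":0},{"linear":[0,0,0],"delta_rot":[-8,0,0],"fingers":0},{"linear":[0,-3,0],"delta_rot":[-0.2,0,0],"fingers":0},{"linear":[0,-4,0],"delta_rot":[0,0,0],"fingers":0},{"linear":[0,-4,0],"delta_rot":[0,0,0],"fingers":0}]'
python3 -m crank '[{"linear":[0,-4,0],"delta_rot":[0,0,0],"fingers":0},{"linear":[0,-4,0],"delta_rot":[0,0,0],"fingers":0},{"linear":[0,-4,0],"delta_rot":[0,0,0],"fingers":0},{"linear":[0,-4,0],"delta_rot":[0,0,0],"fingers":0},{"linear":[0,-4,0],"delta_rot":[0,0,0],"fingers":0}]'
python3 -m crank '[{"linear":[0,-4,0],"delta_rot":[0,0,0],"fingers":0},{"linear":[0,-4,0],"delta_rot":[0,0,0],"fingers":0},{"linear":[0,-4,0],"delta_rot":[0,0,0],"fingers":0},{"linear":[0,-4,0],"delta_rot":[0,0,0],"fingers":0},{"linear":[0,0,0],"delta_rot":[0,0,0],"fingers":0}]'
cat >> h.py <<'E'
def wrench(c,z=93):
    hsv=cv2.cvtColor(c['image'],cv2.COLOR_BGR2HSV)
    m=cv2.inRange(hsv,(50,110,70),(75,255,255))
    k=max(cv2.findContours(m,cv2.RETR_EXTERNAL,cv2.CHAIN_APPROX_NONE)[0],key=cv2.contourArea)
    P=ray(c,k.reshape(-1,2),z)[:,:2]
    e=P[P[:,0]<P[:,0].min()+38]; (a,b),r=None,None
    # handle: mid line per x slice
    xs=np.arange(P[:,0].min()+6,P[:,0].min()+36,3)
    mid=[(x,(lambda q:(q.min()+q.max())/2)(P[abs(P[:,0]-x)<2][:,1])) for x in xs]
    s,i=np.polyfit(*np.array(mid).T,1);d=np.array([1,s])/np.hypot(1,s)
    end=np.array([P[:,0].min(),s*P[:,0].min()+i])
    print('n',len(k),'bbox px',cv2.boundingRect(k),'end',end,'axis deg',np.degrees(np.arctan(s)),'origin',end+95*d,'press',end+56*d,'tabpt',end+28*d)
E
python3 -c "
from h import *;st()
c=snap('wrist','w11.png');wrench(c)"
```

```text
time: 15.95
tool_pos: [492.1, -139.1, 239.7]
tcp_rot: [-0.112, 1.568, 2.752]
contact_force: [0.1, -0.1, -0.1]
grip_width: 0.6
time: 16.45
tool_pos: [492.1, -28.4, 239.7]
tcp_rot: [-0.216, 1.568, 2.924]
contact_force: [1.3, 0.4, 0.6]
grip_width: 0.4
time: 16.95
tool_pos: [492.1, 172.2, 239.8]
tcp_rot: [0.24, 1.568, -2.902]
contact_force: [0.3, -0.5, 0.2]
grip_width: 0.5
time: 17.45
tool_pos: [491.7, 334.7, 239.1]
tcp_rot: [-0.131, 1.568, 3.015]
contact_force: [1.7, -0.5, -0.5]
grip_width: 0.2
t 17.45 tip [491.59 334.7  214.07] yaw -179.7710084669807 down -0.9999971368046273 F [ 1.68 -0.45 -0.48] grip 0.20421216722082844Traceback (most recent call last):
  File "<string>", line 3, in <module>
    c=snap('wrist','w11.png');wrench(c)
                              ~~~~~~^^^
  File "h.py", line 32, in wrench
    e=P[P[:,0]<P[:,0].min()+38]; (a,b),r=None,None
                                 ^^^^^
TypeError: cannot unpack non-iterable NoneType object
```

```bash
sed -i '/e=P\[P/d' h.py
python3 -c "
from h import *
c=snap('wrist','w11.png');wrench(c);goal(561,353,110,180)"
```

```text
n 926 bbox px (230, 0, 117, 136) end [539.45 334.68] axis deg 27.842701647174703 origin [623.45 379.05] press [588.96 360.83] tabpt [564.2  347.76]
turn [ 0.08  0.14 -0.1 ] shift after turn cm [10.43 -2.19 -6.89] shift before [10.41 -2.2  -6.92]
```

View pics/w11.png

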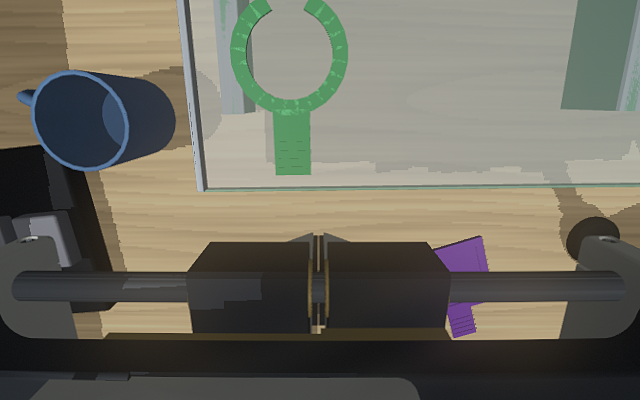

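The wrench hasn't moved (handle end 276-311, row 174; ring 230-348). The mask had dropped the handle, so I'm using these pixels.

```bash

python3 -c "
from h import *
c=snap('wrist');
e=ray(c,[(276,174.5),(311,174.5)],93).mean(0);r=ray(c,[(230,53),(348,53)],93).mean(0);print(e,r,'edge',ray(c,[(206,189),(500,186)],90))
d=(r-e)[:2];d/=np.linalg.norm(d);o=e[:2]+95*d;p=e[:2]+56*d;print('origin',o,'press',p)
goal(p[0],p[1],100,180)"
```

```text
[506.36 352.28  93.  ] [602.95 354.22  93.  ] edge [[492.64 429.45  90.  ]
 [496.04 171.49  90.  ]]
origin [601.34 354.19] press [562.35 353.41]
turn [-0.    0.12 -0.09] shift after turn cm [11.47 -2.32 -6.99] shift before [11.45 -2.34 -7.01]
```

```bash

python3 -m crank '[{"linear":[2,-1.1,-3.5],"delta_rot":[0,0,0],"fingers":0},{"linear":[3,-1.2,-3.5],"delta_rot":[0,0,0],"fingers":0},{"linear":[3,0,0],"delta_rot":[0,0,0],"fingers":0},{"linear":[2,0,0],"delta_rot":[0,0,0],"fingers":0},{"linear":[1.4,0,0],"delta_rot":[0,0,0],"fingers":0}]'
python3 -m crank '[{"linear":[0.1,0,0],"delta_rot":[0,0,0],"fingers":0},{"linear":[0.1,0,0],"delta_rot":[0,0,0],"fingers":0},{"linear":[0.1,0,0],"delta_rot":[0,0,0],"fingers":0},{"linear":[0,0,0],"delta_rot":[0,0,0],"fingers":0},{"linear":[0,0,0],"delta_rot":[0,0,0],"fingers":0}]'
python3 -c "
from h import *
st();goal(562.4,353.4,93,180)"
```

```text
time: 18.1
tool_pos: [562.6, 351.5, 124.5]
tcp_rot: [0.529, 1.567, -2.616]
contact_force: [0.3, 0.0, -0.0]
grip_width: 0.4
time: 18.6
tool_pos: [563.1, 353.8, 125.0]
tcp_rot: [-2.754, 1.569, 0.387]
contact_force: [-0.5, -0.1, 0.4]
grip_width: -0.0
t 18.6 tip [563.17 353.84  99.97] yaw 179.9774365170601 down -0.9999987971038183 F [-0.54 -0.1   0.43] grip -0.03926231004212276
turn [-0.02 -0.08  0.03] shift after turn cm [0.7  0.04 0.07] shift before [0.7  0.04 0.07]
```

```bash

python3 -m crank '[{"linear":[0.2,0,0],"delta_rot":[0,0,0],"fingers":0},{"linear":[0.2,0,0],"delta_rot":[0,0,0],"fingers":0},{"linear":[0.1,0,0],"delta_rot":[0,0,0],"fingers":0},{"linear":[0,0,0],"delta_rot":[0,0,0],"fingers":0},{"linear":[0,0,0],"delta_rot":[0,0,0],"fingers":0}]'
python3 -m crank '[{"linear":[0.1,0,0],"delta_rot":[0,0,0],"fingers":0},{"linear":[0.1,0,0],"delta_rot":[0,0,0],"fingers":0},{"linear":[0.1,0,0],"delta_rot":[0,0,0],"fingers":0},{"linear":[0,0,0],"delta_rot":[0,0,0],"fingers":0},{"linear":[0,0,0],"delta_rot":[0,0,0],"fingers":0}]'
python3 -c "
from h import *
st()"
```

```text
time: 19.1
tool_pos: [562.8, 353.6, 118.9]
tcp_rot: [0.84, 1.571, -2.302]
contact_force: [-0.2, 0.7, 0.2]
grip_width: 0.5
time: 19.6
tool_pos: [563.2, 353.8, 118.3]
tcp_rot: [-2.789, 1.569, 0.353]
contact_force: [-3.8, -2.4, 11.6]
grip_width: 0.3
t 19.6 tip [563.22 353.79  93.26] yaw 179.9777965933222 down -0.9999979183890471 F [-3.83 -2.45 11.59] grip 0.25464955661991034
```

Contact at 11.6 N. I'm dragging it out.

```bash

python3 -m crank '[{"linear":[0.02,0,0.3],"delta_rot":[0,0,0],"fingers":0},{"linear":[0,0,0.5],"delta_rot":[0,0,0],"fingers":0},{"linear":[0,0,0.5],"delta_rot":[0,0,0],"fingers":0},{"linear":[0,0,0.5],"delta_rot":[0,0,0],"fingers":0},{"linear":[0,0,0.5],"delta_rot":[0,0,0],"fingers":0}]'
python3 -m crank '[{"linear":[0.02,0,0.5],"delta_rot":[0,0,0],"fingers":0},{"linear":[0,0,0.5],"delta_rot":[0,0,0],"fingers":0},{"linear":[0,0,0.5],"delta_rot":[0,0,0],"fingers":0},{"linear":[0,0,0.5],"delta_rot":[0,0,0],"fingers":0},{"linear":[0,0,0.5],"delta_rot":[0,0,0],"fingers":0}]'
python3 -m crank '[{"linear":[0,0,0.5],"delta_rot":[0,0,0],"fingers":0},{"linear":[0,0,0.5],"delta_rot":[0,0,0],"fingers":0},{"linear":[0,0,0.4],"delta_rot":[0,0,0],"fingers":0},{"linear":[0,0,0],"delta_rot":[0,0,0],"fingers":0},{"linear":[0,0,0],"delta_rot":[0,0,0],"fingers":0}]'
python3 -m crank '[{"linear":[-2,0,0],"delta_rot":[0,0,0],"fingers":0},{"linear":[-4,0,0],"delta_rot":[0,0,0],"fingers":0},{"linear":[-4,0,0],"delta_rot":[0,0,0],"fingers":0.6},{"linear":[0,0,4],"delta_rot":[0,0,0],"fingers":0.6},{"linear":[0,0,5],"delta_rot":[0,0,0],"fingers":0.6}]'
python3 -c "
from h import *
st();c=snap('wrist','w12.png')"
```

```text
time: 20.1
tool_pos: [542.0, 354.3, 118.3]
tcp_rot: [-2.773, 1.564, 0.368]
contact_force: [2.6, -0.9, 9.0]
grip_width: 0.7
time: 20.6
tool_pos: [517.2, 354.4, 118.3]
tcp_rot: [-2.753, 1.563, 0.388]
contact_force: [3.9, 0.4, 9.9]
grip_width: 0.2
time: 21.1
tool_pos: [502.6, 354.5, 118.2]
tcp_rot: [-2.69, 1.565, 0.451]
contact_force: [0.8, 0.7, 10.7]
grip_width: 0.3
time: 21.6
tool_pos: [411.7, 353.8, 216.7]
tcp_rot: [-2.594, 1.567, 0.545]
contact_force: [-1.1, 1.2, -1.0]
grip_width: 20.0
t 21.6 tip [411.82 353.87 191.75] yaw 179.84603084784268 down -0.9999912895988634 F [-1.08  1.25 -1.04] grip 20.014112534770664
```

View pics/w12.png

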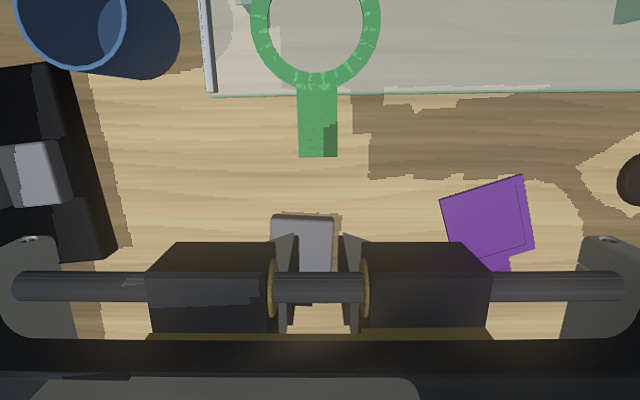

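The wrench handle now overhangs fully, with its end at (298-338, row 157).

```bash

python3 -c "
from h import *
c=snap('wrist');
e=ray(c,[(298,157),(338,157)],93);print(e);e=e.mean(0);
st();goal(e[0]+30,e[1],86,180)"
```

```text
[[433.63 367.79  93.  ]
 [433.68 337.09  93.  ]]
t 21.7 tip [404.63 352.81 190.04] yaw -179.8714877688645 down -0.9999817253310157 F [-0.01 -0.03 -0.34] grip 27.966622083381097
turn [ 0.13  0.32 -0.14] shift after turn cm [10.4   0.04 -5.89] shift before [10.37  0.03 -5.95]
```

```bash

python3 -m crank '[{"linear":[0,0,-2.8],"delta_rot":[0,0,0],"fingers":0.6},{"linear":[0,0,-2.6],"delta_rot":[0,0,0],"fingers":0.6},{"linear":[2,0,0],"delta_rot":[0,0,0],"fingers":0.6},{"linear":[2,0,0],"delta_rot":[0,0,0],"fingers":0.6},{"linear":[1,0,0],"delta_rot":[0,0,0],"fingers":0.6}]'
python3 -m crank '[{"linear":[2,0,0],"delta_rot":[0,0,0],"fingers":0.6},{"linear":[2,0,0],"delta_rot":[0,0,0],"fingers":0.6},{"linear":[1,0,0],"delta_rot":[0,0,0],"fingers":0.6},{"linear":[0.4,0,0],"delta_rot":[0,0,0],"fingers":0.6},{"linear":[0,0,0],"delta_rot":[0,0,0],"fingers":0.6}]'
python3 -c "from h import *;st();goal(463.6,352.4,86,180)"
python3 -m crank '[{"linear":[0,0,0],"delta_rot":[0,0,0],"fingers":0.2},{"linear":[0,0,0],"delta_rot":[0,0,0],"fingers":0.2},{"linear":[0,0,0],"delta_rot":[0,0,0],"fingers":0.2},{"linear":[0,0,0],"delta_rot":[0,0,0],"fingers":0.2},{"linear":[0,0,0],"delta_rot":[0,0,0],"fingers":0.2}]'
python3 -c "from h import *;st()"
python3 -m crank '[{"linear":[-0.5,0,0],"delta_rot":[0,0,0],"fingers":0.2},{"linear":[-1,0,0],"delta_rot":[0,0,0],"fingers":0.2},{"linear":[-1.5,0,0],"delta_rot":[0,0,0],"fingers":0.2},{"linear":[-2,0,0],"delta_rot":[0,0,0],"fingers":0.2},{"linear":[-2,0,0],"delta_rot":[0,0,0],"fingers":0.2}]'
python3 -m crank '[{"linear":[-2,0,0],"delta_rot":[0,0,0],"fingers":0.2},{"linear":[-2,0,0],"delta_rot":[0,0,0],"fingers":0.2},{"linear":[-2,0,2],"delta_rot":[0,0,0],"fingers":0.2},{"linear":[0,0,2],"delta_rot":[0,0,0],"fingers":0.2},{"linear":[0,0,2],"delta_rot":[0,0,0],"fingers":0.2}]'
python3 -c "from h import *;st();c=snap('wrist','w13.png')"
```

```text
time: 22.2
tool_pos: [464.8, 353.2, 163.8]
tcp_rot: [0.6, 1.568, -2.542]
contact_force: [-0.7, 0.1, 0.7]
grip_width: 55.2
time: 22.7
tool_pos: [465.0, 353.8, 111.6]
tcp_rot: [1.707, 1.571, -1.435]
contact_force: [1.0, -0.7, 0.5]
grip_width: 55.1
t 22.7 tip [465.05 353.77  86.63] yaw 179.974481161771 down -0.9999999935821635 F [ 0.95 -0.67  0.47] grip 55.06637852273836
turn [-0.03 -0.   -0.01] shift after turn cm [0.06 0.14 0.14] shift before [0.06 0.14 0.14]
time: 23.2
tool_pos: [465.0, 353.8, 111.9]
tcp_rot: [-2.779, 1.57, 0.362]
contact_force: [0.3, -0.0, 1.4]
grip_width: 28.9
t 23.2 tip [465.06 353.76  86.92] yaw 179.97117347842953 down -0.9999997781015274 F [ 0.27 -0.04  1.39] grip 28.914510114331637
time: 23.7
tool_pos: [464.8, 353.6, 182.9]
tcp_rot: [2.844, 1.571, -0.298]
contact_force: [-0.0, 1.1, 0.2]
grip_width: 28.8
time: 24.2
tool_pos: [404.4, 353.8, 243.1]
tcp_rot: [-2.564, 1.569, 0.577]
contact_force: [-0.7, -0.1, -0.5]
grip_width: 28.9
t 24.2 tip [404.47 353.82 218.12] yaw 179.9572448044647 down -0.999997529068599 F [-0.7  -0.15 -0.46] grip 28.874646577542254
```

View pics/w13.png

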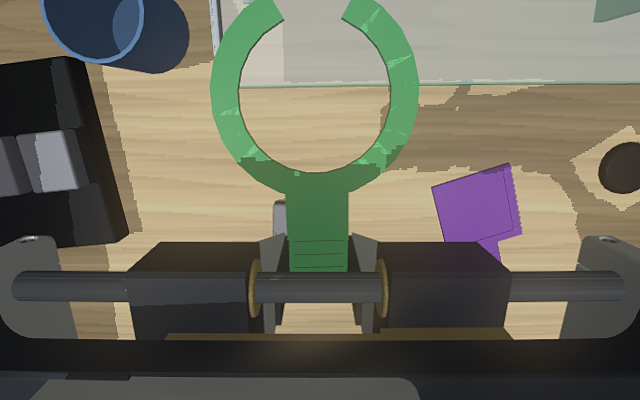

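The wrench is held level by its handle. It goes to the same lay over the filter.

```bash

python3 -m crank '[{"linear":[0,0,0],"delta_rot":[7.2,0,0],"fingers":0.2},{"linear":[0,0,0],"delta_rot":[8,0,0],"fingers":0.2},{"linear":[0,0,0],"delta_rot":[8,0,0],"fingers":0.2},{"linear":[0,0,0],"delta_rot":[8,0,0],"fingers":0.2},{"linear":[0,0,0],"delta_rot":[8,0,0],"fingers":0.2}]'
python3 -m crank '[{"linear":[0,0,0],"delta_rot":[8,0,0],"fingers":0.2},{"linear":[0,0,0],"delta_rot":[8,0,0],"fingers":0.2},{"linear":[0,0,0],"delta_rot":[0,0,0],"fingers":0.2},{"linear":[0,0,0],"delta_rot":[0,0,0],"fingers":0.2},{"linear":[0,0,0],"delta_rot":[0,0,0],"fingers":0.2}]'
python3 - <<'E'
from h import *
st();goal(491.8,-138.8,200,124.8)
E
```

```text
time: 24.75
tool_pos: [405.1, 353.7, 242.3]
tcp_rot: [-1.985, 1.57, 0.466]
contact_force: [-0.3, 0.1, -0.8]
grip_width: 29.0
time: 25.25
tool_pos: [405.7, 352.7, 241.8]
tcp_rot: [-0.193, 1.569, 1.985]
contact_force: [-0.2, 1.3, 0.4]
grip_width: 29.0
t 25.25 tip [405.63 352.7  216.8 ] yaw 124.83526099252441 down -0.9999987396120977 F [-0.18  1.28  0.42] grip 29.028629840941196
turn [0.04 0.09 0.02] shift after turn cm [  1.68  20.97 -45.27] shift before [  1.6   21.   -45.26]
```

```bash

python3 -m crank '[{"linear":[0,0.9,-2],"delta_rot":[0,0,0],"fingers":0.2},{"linear":[0,1.6,-3.4],"delta_rot":[0,0,0],"fingers":0.2},{"linear":[0,1.7,-3.7],"delta_rot":[0,0,0],"fingers":0.2},{"linear":[0,1.7,-3.7],"delta_rot":[0,0,0],"fingers":0.2},{"linear":[0,1.7,-3.7],"delta_rot":[0,0,0],"fingers":0.2}]'
python3 -m crank '[{"linear":[0,1.7,-3.7],"delta_rot":[0,0,0],"fingers":0.2},{"linear":[0,1.7,-3.7],"delta_rot":[0,0,0],"fingers":0.2},{"linear":[0,1.7,-3.7],"delta_rot":[0,0,0],"fingers":0.2},{"linear":[0,1.7,-3.7],"delta_rot":[0,0,0],"fingers":0.2},{"linear":[0,1.7,-3.7],"delta_rot":[0,0,0],"fingers":0.2}]'
python3 -m crank '[{"linear":[0,1.7,-3.7],"delta_rot":[0,0,0],"fingers":0.2},{"linear":[0,1.6,-3.4],"delta_rot":[0,0,0],"fingers":0.2},{"linear":[0,1.2,-2.7],"delta_rot":[0,0,0],"fingers":0.2},{"linear":[0,0,0],"delta_rot":[0,0,0],"fingers":0.2},{"linear":[0,0,0],"delta_rot":[0,0,0],"fingers":0.2}]'
python3 -m crank '[{"linear":[1,0,0],"delta_rot":[0,0,0],"fingers":0.2},{"linear":[2,0,0],"delta_rot":[0,0,0],"fingers":0.2},{"linear":[3,0,0],"delta_rot":[0,0,0],"fingers":0.2},{"linear":[3,0,0],"delta_rot":[0,0,0],"fingers":0.2},{"linear":[1,0,0],"delta_rot":[0,0,0],"fingers":0.2}]'
python3 - <<'E'
from h import *
st();goal(491.8,-138.8,36,124.8)
E
```

```text
time: 25.75
tool_pos: [437.6, 172.4, 241.5]
tcp_rot: [-0.343, 1.569, 1.837]
contact_force: [1.5, 0.2, -0.3]
grip_width: 29.2
time: 26.25
tool_pos: [473.7, -28.2, 241.3]
tcp_rot: [-0.331, 1.57, 1.848]
contact_force: [0.5, 0.5, 0.2]
grip_width: 28.9
time: 26.75
tool_pos: [492.6, -132.9, 240.7]
tcp_rot: [0.025, 1.568, 2.203]
contact_force: [0.2, -0.7, -0.5]
grip_width: 29.0
time: 27.25
tool_pos: [490.8, -130.5, 137.9]
tcp_rot: [0.41, 1.564, 2.591]
contact_force: [0.7, -0.2, -0.9]
grip_width: 29.1
t 27.25 tip [ 490.66 -130.39  112.89] yaw 124.97490439194239 down -0.9999745010299306 F [ 0.74 -0.22 -0.92] grip 29.109945960365813
turn [ 0.18  0.38 -0.16] shift after turn cm [ 7.69  0.39 -0.74] shift before [ 7.68  0.37 -0.79]
```

```bash

python3 -m crank '[{"linear":[0,0.39,-0.74],"delta_rot":[0,0,0],"fingers":0.2},{"linear":[1.3,0,0],"delta_rot":[0,0,0],"fingers":0.2},{"linear":[1,0,0],"delta_rot":[0,0,0],"fingers":0.2},{"linear":[1,0,0],"delta_rot":[0,0,0],"fingers":0.2},{"linear":[1,0,0],"delta_rot":[0,0,0],"fingers":0.2}]'
python3 -m crank '[{"linear":[1,0,0],"delta_rot":[0,0,0],"fingers":0.2},{"linear":[1,0,0],"delta_rot":[0,0,0],"fingers":0.2},{"linear":[1,0,0],"delta_rot":[0,0,0],"fingers":0.2},{"linear":[0.5,0,0],"delta_rot":[0,0,0],"fingers":0.2},{"linear":[0,0,0],"delta_rot":[0,0,0],"fingers":0.2}]'
python3 -c "from h import *;st();goal(491.8,-138.8,17,124.8)"
```

```text
time: 27.75
tool_pos: [494.0, -140.9, 97.7]
tcp_rot: [-0.715, 1.57, 1.465]
contact_force: [-0.2, 0.1, -0.7]
grip_width: 28.9
time: 28.25
tool_pos: [493.2, -140.6, 61.9]
tcp_rot: [0.268, 1.568, 2.447]
contact_force: [-0.8, 0.5, -0.8]
grip_width: 29.0
t 28.25 tip [ 493.14 -140.53   36.94] yaw 124.8780435577632 down -0.9999950252804072 F [-0.8   0.54 -0.77] grip 28.97786787910272
turn [ 0.08  0.17 -0.05] shift after turn cm [1.99 0.01 0.23] shift before [1.99 0.01 0.22]
```

```bash

python3 -m crank '[{"linear":[0.7,0,0.15],"delta_rot":[0,0,0],"fingers":0.2},{"linear":[0.7,0,0],"delta_rot":[0,0,0],"fingers":0.2},{"linear":[0.5,0,0],"delta_rot":[0,0,0],"fingers":0.2},{"linear":[0,0,0],"delta_rot":[0,0,0],"fingers":0.2},{"linear":[0,0,0],"delta_rot":[0,0,0],"fingers":0.2}]'
python3 -c "from h import *;st()"
python3 -m crank '[{"linear":[0,0,0],"delta_rot":[0,0,0],"fingers":0.37},{"linear":[0,0,0],"delta_rot":[0,0,0],"fingers":0.37},{"linear":[0,0,0],"delta_rot":[0,0,0],"fingers":0.37},{"linear":[0,0,0],"delta_rot":[0,0,0],"fingers":0.37},{"linear":[0,0,0],"delta_rot":[0,0,0],"fingers":0.37}]'
python3 -m crank '[{"linear":[-1,0,0],"delta_rot":[0,0,0],"fingers":0.37},{"linear":[-2,0,0],"delta_rot":[0,0,0],"fingers":0.37},{"linear":[-3,0,0],"delta_rot":[0,0,0],"fingers":0.37},{"linear":[-4,0,0],"delta_rot":[0,0,0],"fingers":0.37},{"linear":[-4,0,0],"delta_rot":[0,0,0],"fingers":0.37}]'
python3 -m crank '[{"linear":[-4,0,0],"delta_rot":[0,0,0],"fingers":0.37},{"linear":[-2,0,0],"delta_rot":[0,0,0],"fingers":0.8},{"linear":[0,0,0],"delta_rot":[0,0,0],"fingers":0.8},{"linear":[0,0,0],"delta_rot":[0,0,0],"fingers":0.8},{"linear":[0,0,0],"delta_rot":[0,0,0],"fingers":0.8}]'
python3 - <<'E'
from h import *
st();c=snap('wrist','w14.png');t=snap('top','t14.png')
hsv=cv2.cvtColor(c['image'],cv2.COLOR_BGR2HSV)
m=cv2.inRange(hsv,(35,70,30),(85,255,255))
for k in cv2.findContours(m,cv2.RETR_EXTERNAL,cv2.CHAIN_APPROX_NONE)[0]:
    if cv2.contourArea(k)>200: print('green',cv2.boundingRect(k),cv2.contourArea(k),ray(c,[cv2.minAreaRect(k)[0]],11))
h=cv2.cvtColor(t['image'],cv2.COLOR_BGR2HSV)
m=((h[...,1]<50)&(h[...,2]>140)).astype(np.uint8)*255;m[:, :405]=0;m[:165]=0;m[215:]=0;m[:,520:]=0
for k in cv2.findContours(m,cv2.RETR_EXTERNAL,cv2.CHAIN_APPROX_NONE)[0]:
    if cv2.contourArea(k)>40:
        r=cv2.minAreaRect(k);b=ray(t,cv2.boxPoints(r),22);print('white',r,b.mean(0)[:2],b[:,:2].ravel())
m=cv2.inRange(h,(100,120,80),(130,255,255));m[:,:405]=0;m[:165]=0;m[215:]=0
for k in cv2.findContours(m,cv2.RETR_EXTERNAL,cv2.CHAIN_APPROX_NONE)[0]:
    if cv2.contourArea(k)>20: print('label',cv2.minAreaRect(k))
E
```

```text
time: 28.75
tool_pos: [492.8, -139.5, 43.8]
tcp_rot: [0.026, 1.569, 2.205]
contact_force: [-0.5, -0.3, 0.1]
grip_width: 28.8
t 28.75 tip [ 492.75 -139.49   18.77] yaw 124.87870803307877 down -0.9999985655676373 F [-0.47 -0.31  0.08] grip 28.776287277209065
time: 29.25
tool_pos: [492.8, -139.5, 43.9]
tcp_rot: [-0.083, 1.569, 2.097]
contact_force: [0.0, -0.4, 0.6]
grip_width: 33.8
time: 29.75
tool_pos: [492.5, -139.5, 185.8]
tcp_rot: [0.069, 1.569, 2.248]
contact_force: [-0.1, -1.1, -0.2]
grip_width: 34.2
time: 30.25
tool_pos: [492.2, -139.5, 242.7]
tcp_rot: [0.325, 1.567, 2.505]
contact_force: [0.0, -0.9, 0.6]
grip_width: 61.4
t 30.25 tip [ 492.14 -139.41  217.72] yaw 124.87951679839364 down -0.9999924575089447 F [ 0.04 -0.88  0.6 ] grip 61.43936984279055
green (76, 225, 57, 23) 512.5 [[656.32  69.74  11.  ]]
green (19, 195, 40, 30) 522.5 [[733.76  76.37  11.  ]]
green (273, 58, 88, 131) 3604.0 [[ 522.87 -181.26   11.  ]]
white ((490.88818359375, 190.25291442871094), (16.41305160522461, 30.525205612182617), 57.528804779052734) [ 526.78 -605.71] [ 521.79 -547.18  578.48 -635.1   531.66 -664.19  475.19 -576.39]
label ((490.58428955078125, 190.1348419189453), (8.69198226928711, 17.595966339111328), 57.9946174621582)
label ((438.4706115722656, 187.61766052246094), (6.063390731811523, 12.12678050994873), 14.03624439239502)
```

The wrench is in the box (mask centre (523,-181)), and the canister is where it was (label px (438,188)). On to the canister.

```bash

python3 -m crank '[{"linear":[0,0,0],"delta_rot":[-7.6,0,0],"fingers":0.8},{"linear":[0,0,0],"delta_rot":[-8,0,0],"fingers":0.8},{"linear":[0,0,0],"delta_rot":[-8,0,0],"fingers":0.8},{"linear":[0,0,0],"delta_rot":[-8,0,0],"fingers":0.8},{"linear":[0,0,0],"delta_rot":[-8,0,0],"fingers":0.8}]'
python3 -m crank '[{"linear":[0,0,0],"delta_rot":[-4,0,0],"fingers":0.8},{"linear":[0,0,0],"delta_rot":[0,0,0],"fingers":0.8},{"linear":[0,0,0],"delta_rot":[0,0,0],"fingers":0.8},{"linear":[0,0,0],"delta_rot":[0,0,0],"fingers":0.8},{"linear":[0,0,0],"delta_rot":[0,0,0],"fingers":0.8}]'
python3 - <<'E'
from h import *
st();goal(480,-428.5,215,168.4)
E
```

```text
time: 30.85
tool_pos: [492.6, -139.6, 242.8]
tcp_rot: [-0.394, 1.567, 2.483]
contact_force: [0.1, 0.3, 0.1]
grip_width: 73.7
time: 31.35
tool_pos: [492.9, -139.8, 243.7]
tcp_rot: [-0.685, 1.569, 2.254]
contact_force: [-0.1, 0.5, -0.2]
grip_width: 73.4
t 31.35 tip [ 492.88 -139.72  218.67] yaw 168.43183682225498 down -0.9999983236609253 F [-0.14  0.49 -0.23] grip 73.43341916621644
turn [0.03 0.08 0.07] shift after turn cm [ 0.37 28.54 -4.54] shift before [ 0.33 28.55 -4.53]
```

```bash

python3 -m crank '[{"linear":[0,3.5,-0.5],"delta_rot":[0,0,0],"fingers":0.8},{"linear":[0,4.2,-0.7],"delta_rot":[0,0,0],"fingers":0.8},{"linear":[0,4.2,-0.7],"delta_rot":[0,0,0],"fingers":0.8},{"linear":[0,4.2,-0.7],"delta_rot":[0,0,0],"fingers":0.8},{"linear":[0,4.2,-0.7],"delta_rot":[0,0,0],"fingers":0.8}]'
python3 -m crank '[{"linear":[0,4.2,-0.7],"delta_rot":[0,0,0],"fingers":0.8},{"linear":[0,4,-0.5],"delta_rot":[0,0,0],"fingers":0.8},{"linear":[0,0,0],"delta_rot":[0,0,0],"fingers":0.8},{"linear":[0,0,0],"delta_rot":[0,0,0],"fingers":0.8},{"linear":[0,0,0],"delta_rot":[0,0,0],"fingers":0.8}]'
python3 - <<'E'
from h import *
st();c=snap('wrist','w15.png');h=cv2.cvtColor(c['image'],cv2.COLOR_BGR2HSV)
m=cv2.inRange(h,(100,120,60),(130,255,255));m[240:]=0
for k in cv2.findContours(m,cv2.RETR_EXTERNAL,cv2.CHAIN_APPROX_NONE)[0]:
    if cv2.contourArea(k)>300:
        r=cv2.minAreaRect(k);b=ray(c,cv2.boxPoints(r),22);e=[b[1]-b[0],b[2]-b[1]];L=max(e,key=np.linalg.norm)
        print(np.array(r[0]),b.mean(0),[np.linalg.norm(x) for x in e],'ang',np.degrees(np.arctan2(L[1],L[0])))
E
```

```text
time: 31.85
tool_pos: [484.5, -346.9, 243.6]
tcp_rot: [-0.856, 1.569, 2.083]
contact_force: [0.8, -0.5, -1.1]
grip_width: 73.5
time: 32.35
tool_pos: [480.3, -427.0, 243.4]
tcp_rot: [-0.904, 1.568, 2.037]
contact_force: [-0.5, -0.4, -0.3]
grip_width: 73.2
t 32.35 tip [ 480.25 -426.93  218.41] yaw 168.5011554300115 down -0.999997229539597 F [-0.5  -0.39 -0.29] grip 73.24052368302756
[309.  126.5] [ 530.5  -426.63   22.  ] [np.float64(24.565600850167762), np.float64(48.098909223212694)] ang 168.70448284644493
[481.86  97.52] [ 524.42 -605.79   22.  ] [np.float64(67.49140644122177), np.float64(34.09615582231346)] ang -57.89963557613138
```

```bash

python3 -c "
from h import *
goal(530.7,-426.8,60,168.6)"
python3 -m crank '[{"linear":[3,0,-1.5],"delta_rot":[0,0,0],"fingers":0.8},{"linear":[4,0,-1.8],"delta_rot":[0,0,0],"fingers":0.8},{"linear":[4,0.9,-1.7],"delta_rot":[0,0,0],"fingers":0.8},{"linear":[4,0,0],"delta_rot":[0,0,0],"fingers":0.8},{"linear":[0.8,0,0],"delta_rot":[0,0,0],"fingers":0.8}]'
python3 -m crank '[{"linear":[0,0,0],"delta_rot":[0,0,0],"fingers":0.8},{"linear":[0,0,0],"delta_rot":[0,0,0],"fingers":0.8},{"linear":[0,0,0],"delta_rot":[0,0,0],"fingers":0.8},{"linear":[0,0,0],"delta_rot":[0,0,0],"fingers":0.8},{"linear":[0,0,0],"delta_rot":[0,0,0],"fingers":0.8}]'
python3 -c "
from h import *
st();goal(530.7,-426.8,5,168.6)"
```

```text
turn [-0.06  0.07  0.09] shift after turn cm [15.86 -0.99 -4.92] shift before [15.86 -0.97 -4.94]
time: 32.9
tool_pos: [525.9, -443.1, 80.1]
tcp_rot: [-0.641, 1.559, 2.302]
contact_force: [-0.3, 0.5, -0.5]
grip_width: 73.2
time: 33.4
tool_pos: [527.5, -447.0, 86.9]
tcp_rot: [2.96, 1.57, -0.383]
contact_force: [0.3, 0.1, 0.3]
grip_width: 73.6
t 33.4 tip [ 527.48 -447.01   61.9 ] yaw 168.47375968399913 down -0.9999997520679997 F [0.28 0.12 0.27] grip 73.61931322888049
turn [-0.13 -0.04 -0.01] shift after turn cm [ 5.69 -2.04  0.08] shift before [ 5.69 -2.05  0.09]
```

```bash

python3 -m crank '[{"linear":[0,-2.05,0.05],"delta_rot":[0,0,0],"fingers":0.8},{"linear":[1,0,0],"delta_rot":[0,0,0],"fingers":0.8},{"linear":[1.5,0,0],"delta_rot":[0,0,0],"fingers":0.8},{"linear":[1.5,0,0],"delta_rot":[0,0,0],"fingers":0.8},{"linear":[1,0,0],"delta_rot":[0,0,0],"fingers":0.8}]'
python3 -m crank '[{"linear":[0.5,0,0],"delta_rot":[0,0,0],"fingers":0.8},{"linear":[0,0,0],"delta_rot":[0,0,0],"fingers":0.8},{"linear":[0,0,0],"delta_rot":[0,0,0],"fingers":0.8},{"linear":[0,0,0],"delta_rot":[0,0,0],"fingers":0.8},{"linear":[0,0,0],"delta_rot":[0,0,0],"fingers":0.3}]'
python3 -c "
from h import *
st();goal(530.7,-426.8,5,168.6)"
python3 -m crank '[{"linear":[0,0,0],"delta_rot":[0,0,0],"fingers":0.3},{"linear":[0,0,0],"delta_rot":[0,0,0],"fingers":0.3},{"linear":[0,0,0],"delta_rot":[0,0,0],"fingers":0.3},{"linear":[0,0,0],"delta_rot":[0,0,0],"fingers":0.3},{"linear":[0,0,0],"delta_rot":[0,0,0],"fingers":0.3}]'
python3 -c "
from h import *
st()"
```

```text
time: 33.9
tool_pos: [529.8, -426.2, 32.8]
tcp_rot: [-0.629, 1.566, 2.311]
contact_force: [0.5, -0.3, 0.1]
grip_width: 73.3
time: 34.4
tool_pos: [531.0, -426.6, 31.2]
tcp_rot: [-1.476, 1.57, 1.464]
contact_force: [0.1, 0.2, 0.4]
grip_width: 69.1
t 34.4 tip [ 531.05 -426.62    6.16] yaw 168.48258906940765 down -0.9999999205770641 F [0.09 0.22 0.39] grip 69.13679874223843
turn [-0.12  0.    0.02] shift after turn cm [0.12 0.02 0.03] shift before [0.12 0.02 0.03]
time: 34.9
tool_pos: [530.7, -426.4, 30.5]
tcp_rot: [-0.758, 1.569, 2.182]
contact_force: [-0.8, 0.8, 0.2]
grip_width: 41.5
t 34.9 tip [ 530.72 -426.41    5.54] yaw 168.4798687978953 down -0.9999990607453525 F [-0.84  0.75  0.23] grip 41.48659693784026
```

The canister is gripped (41.5 mm). I'm lifting it and carrying it to the box.

```bash

python3 -m crank '[{"linear":[-1,0,0],"delta_rot":[0,0,0],"fingers":0.3},{"linear":[-3,0,0],"delta_rot":[0,0,0],"fingers":0.3},{"linear":[-4,0,0],"delta_rot":[0,0,0],"fingers":0.3},{"linear":[-4,0,0],"delta_rot":[0,0,0],"fingers":0.3},{"linear":[-3,0,0],"delta_rot":[0,0,0],"fingers":0.3}]'
python3 -m crank '[{"linear":[0,0,0],"delta_rot":[-8.3,0,0],"fingers":0.3},{"linear":[0,0,0],"delta_rot":[-8,0,0],"fingers":0.3},{"linear":[0,0,0],"delta_rot":[0,0,0],"fingers":0.3},{"linear":[0,0,0],"delta_rot":[0,0,0],"fingers":0.3},{"linear":[0,0,0],"delta_rot":[0,0,0],"fingers":0.3}]'
python3 -c "
from h import *
st();goal(525.1,-189.7,120,184.8)"
```

```text
time: 35.4
tool_pos: [531.2, -426.9, 184.1]
tcp_rot: [2.76, 1.569, -0.582]
contact_force: [0.5, -1.0, -1.0]
grip_width: 42.1
time: 35.9
tool_pos: [530.8, -426.4, 180.3]
tcp_rot: [-1.034, 1.569, 2.188]
contact_force: [0.3, 0.1, -1.1]
grip_width: 41.9
t 35.9 tip [ 530.75 -426.4   155.3 ] yaw -175.37737009255946 down -0.999997909557482 F [ 0.31  0.06 -1.07] grip 41.93993163972068
turn [-0.18  0.06  0.1 ] shift after turn cm [  3.53 -23.64  -1.41] shift before [  3.57 -23.64  -1.35]
```

```bash

python3 -m crank '[{"linear":[0,-3,-0.2],"delta_rot":[0,0,0],"fingers":0.3},{"linear":[0,-4,-0.2],"delta_rot":[0,0,0],"fingers":0.3},{"linear":[0,-4,-0.2],"delta_rot":[0,0,0],"fingers":0.3},{"linear":[0,-4,-0.2],"delta_rot":[0,0,0],"fingers":0.3},{"linear":[0,-4,-0.2],"delta_rot":[0,0,0],"fingers":0.3}]'
python3 -m crank '[{"linear":[0,-3,-0.2],"delta_rot":[0,0,0],"fingers":0.3},{"linear":[0,-1.6,-0.2],"delta_rot":[0,0,0],"fingers":0.3},{"linear":[1,0,0],"delta_rot":[0,0,0],"fingers":0.3},{"linear":[2,0,0],"delta_rot":[0,0,0],"fingers":0.3},{"linear":[1,0,0],"delta_rot":[0,0,0],"fingers":0.3}]'
python3 -m crank '[{"linear":[0,0,0],"delta_rot":[0,0,0],"fingers":0.3},{"linear":[0,0,0],"delta_rot":[0,0,0],"fingers":0.3},{"linear":[1,0,0],"delta_rot":[0,0,0],"fingers":0.3},{"linear":[1,0,0],"delta_rot":[0,0,0],"fingers":0.3},{"linear":[1,0,0],"delta_rot":[0,0,0],"fingers":0.3}]'
python3 -c "
from h import *
st();goal(525.1,-189.7,20,184.8)"
```

```text
time: 36.4
tool_pos: [524.7, -234.9, 180.7]
tcp_rot: [-1.099, 1.569, 2.124]
contact_force: [1.0, 0.4, -0.9]
grip_width: 41.7
time: 36.9
tool_pos: [524.6, -191.0, 138.8]
tcp_rot: [-0.672, 1.568, 2.552]
contact_force: [0.3, -0.5, -0.6]
grip_width: 41.7
time: 37.4
tool_pos: [525.0, -190.2, 110.0]
tcp_rot: [-1.062, 1.569, 2.163]
contact_force: [-0.1, 0.5, -0.6]
grip_width: 41.9
t 37.4 tip [ 524.98 -190.14   84.99] yaw -175.2265280343648 down -0.9999988526046708 F [-0.13  0.47 -0.56] grip 41.855114035373425
turn [-0.03  0.04  0.08] shift after turn cm [ 6.5  -0.05 -0.01] shift before [ 6.5  -0.04 -0.02]
```

```bash

python3 -m crank '[{"linear":[1,0,0],"delta_rot":[0,0,0],"fingers":0.3},{"linear":[1,0,0],"delta_rot":[0,0,0],"fingers":0.3},{"linear":[1,0,0],"delta_rot":[0,0,0],"fingers":0.3},{"linear":[1,0,0],"delta_rot":[0,0,0],"fingers":0.3},{"linear":[1,0,0],"delta_rot":[0,0,0],"fingers":0.3}]'
python3 -m crank '[{"linear":[0.7,0,0],"delta_rot":[0,0,0],"fingers":0.3},{"linear":[0.3,0,0],"delta_rot":[0,0,0],"fingers":0.3},{"linear":[0.2,0,0],"delta_rot":[0,0,0],"fingers":0.3},{"linear":[0.2,0,0],"delta_rot":[0,0,0],"fingers":0.3},{"linear":[0,0,0],"delta_rot":[0,0,0],"fingers":0.3}]'
python3 -c "
from h import *
st()"
```

```text
time: 37.9
tool_pos: [525.1, -190.0, 59.9]
tcp_rot: [-1.081, 1.569, 2.144]
contact_force: [-0.9, -0.7, -0.7]
grip_width: 41.9
time: 38.4
tool_pos: [525.1, -190.0, 46.8]
tcp_rot: [-1.144, 1.569, 2.081]
contact_force: [-0.2, -0.2, -0.9]
grip_width: 41.8
t 38.4 tip [ 525.09 -190.01   21.81] yaw -175.21750862551642 down -0.9999990230690331 F [-0.22 -0.15 -0.94] grip 41.78635882382536
```

```bash

python3 -m crank '[{"linear":[0.2,0,0],"delta_rot":[0,0,0],"fingers":0.3},{"linear":[0,0,0],"delta_rot":[0,0,0],"fingers":0.6},{"linear":[0,0,0],"delta_rot":[0,0,0],"fingers":0.6},{"linear":[0,0,0],"delta_rot":[0,0,0],"fingers":0.6},{"linear":[0,0,0],"delta_rot":[0,0,0],"fingers":0.6}]'
python3 -m crank '[{"linear":[-1,0,0],"delta_rot":[0,0,0],"fingers":0.6},{"linear":[-3,0,0],"delta_rot":[0,0,0],"fingers":0.6},{"linear":[-4,0,0],"delta_rot":[0,0,0],"fingers":0.6},{"linear":[-4,0,0],"delta_rot":[0,0,0],"fingers":0.6},{"linear":[-4,0,0],"delta_rot":[0,0,0],"fingers":0.6}]'
python3 -m crank '[{"linear":[-4,0,0],"delta_rot":[0,0,0],"fingers":0.3},{"linear":[-4,0,0],"delta_rot":[0,0,0],"fingers":0},{"linear":[-2,0,2],"delta_rot":[0,0,0],"fingers":0},{"linear":[-1,0,4],"delta_rot":[0,0,0],"fingers":0},{"linear":[0,0,4],"delta_rot":[0,0,0],"fingers":0}]'
python3 -m crank '[{"linear":[0,0,0],"delta_rot":[0,0,0],"fingers":0},{"linear":[0,0,0],"delta_rot":[0,0,0],"fingers":0},{"linear":[0,0,0],"delta_rot":[0,0,0],"fingers":0},{"linear":[0,0,0],"delta_rot":[0,0,0],"fingers":0},{"linear":[0,0,0],"delta_rot":[0,0,0],"fingers":0}]'
python3 - <<'E'
from h import *
st();c=snap('wrist');s=snap('side')
a=cv2.resize(c['image'][:250],(640,250));b=cv2.resize(s['image'][150:290,280:460],(450,350),interpolation=cv2.INTER_CUBIC)
b=cv2.copyMakeBorder(b,0,0,0,190,cv2.BORDER_CONSTANT);cv2.imwrite('pics/m16.png',np.vstack([a,b]))
E
```

```text
time: 38.9
tool_pos: [525.1, -190.1, 44.9]
tcp_rot: [-1.188, 1.569, 2.037]
contact_force: [0.1, -1.2, 0.3]
grip_width: 55.3
time: 39.4
tool_pos: [524.9, -190.1, 207.2]
tcp_rot: [-1.348, 1.57, 1.877]
contact_force: [-0.5, 0.1, 0.4]
grip_width: 55.1
time: 39.9
tool_pos: [425.0, -198.8, 317.1]
tcp_rot: [2.615, 1.568, -0.442]
contact_force: [0.4, -0.3, 0.1]
grip_width: 19.8
time: 40.4
tool_pos: [426.3, -198.6, 314.5]
tcp_rot: [-0.991, 1.569, 2.235]
contact_force: [-0.2, -0.1, -0.5]
grip_width: 0.5
t 40.4 tip [ 426.22 -198.59  289.48] yaw -175.17930911373895 down -0.9999976483225188 F [-0.22 -0.11 -0.5 ] grip 0.5364336494535719
```

View pics/m16.png

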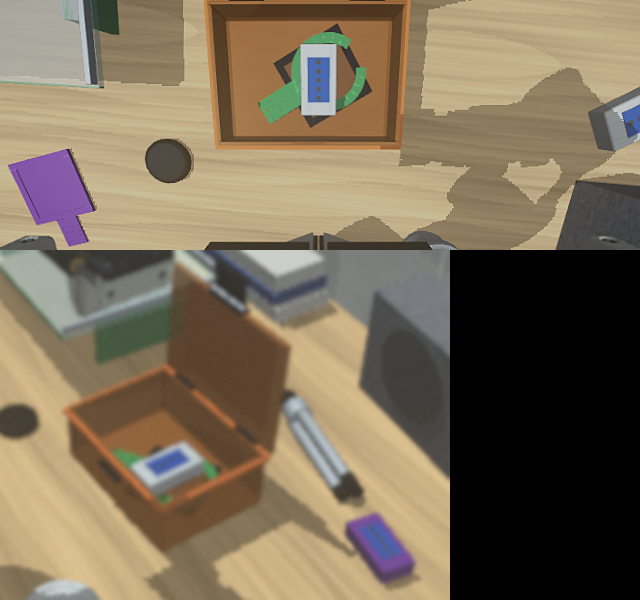

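The filter, wrench and canister all lie flat in the box, with the lid up and the latch raised. I'm now going over and behind the lid, off to the side of the latch.

```bash

python3 -m crank '[{"linear":[-0.5,2,-2.6],"delta_rot":[0,0,0],"fingers":0},{"linear":[-0.5,2.9,-3],"delta_rot":[0,0,0],"fingers":0},{"linear":[0,0,-4],"delta_rot":[0,0,0],"fingers":0},{"linear":[0,0,-4],"delta_rot":[0,0,0],"fingers":0},{"linear":[0,0,-4],"delta_rot":[0,0,0],"fingers":0}]'
python3 -m crank '[{"linear":[0,0,-3],"delta_rot":[0,0,0],"fingers":0},{"linear":[0,0,-2],"delta_rot":[0,0,0],"fingers":0},{"linear":[0,0,0],"delta_rot":[0,0,0],"fingers":0},{"linear":[0,0,0],"delta_rot":[0,0,0],"fingers":0},{"linear":[0,0,0],"delta_rot":[0,0,0],"fingers":0}]'
python3 - <<'E'
from h import *
st();goal(654.9,-229,208,184.8);print(bot.get_obs()['joint_positions'])
E
```

```text
time: 41.0
tool_pos: [606.7, -232.8, 324.1]
tcp_rot: [-0.959, 1.569, 2.266]
contact_force: [-0.1, -1.7, 1.0]
grip_width: 0.5
time: 41.5
tool_pos: [654.2, -228.9, 324.7]
tcp_rot: [-0.855, 1.569, 2.37]
contact_force: [0.2, -0.6, 0.7]
grip_width: 0.0
t 41.5 tip [ 654.16 -228.89  299.73] yaw -175.2445699794121 down -0.9999982734219942 F [ 0.22 -0.61  0.71] grip 0.019121414992917182
turn [-0.04  0.07  0.08] shift after turn cm [ 9.17  0.01 -0.07] shift before [ 9.17  0.03 -0.08]
[-0.45  0.65  0.82  0.    1.67  1.04]
```

```bash

python3 -m crank '[{"linear":[2,0,0],"delta_rot":[0,0,0],"fingers":0},{"linear":[3,0,0],"delta_rot":[0,0,0],"fingers":0},{"linear":[3,0,0],"delta_rot":[0,0,0],"fingers":0},{"linear":[1.2,0,0],"delta_rot":[0,0,0],"fingers":0},{"linear":[0,0,0],"delta_rot":[0,0,0],"fingers":0}]'
python3 -m crank '[{"linear":[0,0,0.8],"delta_rot":[0,0,0],"fingers":0},{"linear":[0,0,0.8],"delta_rot":[0,0,0],"fingers":0},{"linear":[0,0,1.3],"delta_rot":[0,0,0],"fingers":0},{"linear":[-0.1,0,1.3],"delta_rot":[0,0,0],"fingers":0},{"linear":[0,0,1.4],"delta_rot":[0,0,0],"fingers":0}]'
python3 -c "from h import *;st()"
python3 -m crank '[{"linear":[0.2,0,1.3],"delta_rot":[0,0,0],"fingers":0},{"linear":[0.35,0,1.3],"delta_rot":[0,0,0],"fingers":0},{"linear":[0.5,0,1.3],"delta_rot":[0,0,0],"fingers":0},{"linear":[0.6,0,1.15],"delta_rot":[0,0,0],"fingers":0},{"linear":[0.7,0,1.15],"delta_rot":[0,0,0],"fingers":0}]'
python3 -c "from h import *;st()"
```

```text
time: 42.0
tool_pos: [653.6, -228.6, 231.4]
tcp_rot: [-0.686, 1.566, 2.539]
contact_force: [-1.3, -0.0, 0.6]
grip_width: 0.3
time: 42.5
tool_pos: [598.8, -233.6, 235.6]
tcp_rot: [2.992, 1.568, -0.066]
contact_force: [2.1, 0.3, -0.7]
grip_width: 0.6
t 42.5 tip [ 598.87 -233.57  210.57] yaw -175.22443441324333 down -0.9999964915767899 F [ 2.09  0.32 -0.65] grip 0.59613009456191
time: 43.0
tool_pos: [537.0, -238.8, 212.1]
tcp_rot: [2.816, 1.568, -0.242]
contact_force: [1.0, 0.7, -0.0]
grip_width: 0.5
t 43.0 tip [ 537.07 -238.84  187.11] yaw -175.23053084358762 down -0.9999957647076498 F [ 1.05  0.72 -0.02] grip 0.5368175955350756
```

The 2 N contact fits the hinge friction. I'm continuing the arc down.

```bash

python3 -m crank '[{"linear":[1,0,1.1],"delta_rot":[0,0,0],"fingers":0},{"linear":[1,0,1],"delta_rot":[0,0,0],"fingers":0},{"linear":[1,0,0.9],"delta_rot":[0,0,0],"fingers":0},{"linear":[1.1,0,0.8],"delta_rot":[0,0,0],"fingers":0},{"linear":[1.2,0,0.7],"delta_rot":[0,0,0],"fingers":0}]'
python3 -c "from h import *;st()"
python3 -m crank '[{"linear":[1.2,0,0.6],"delta_rot":[0,0,0],"fingers":0},{"linear":[1.2,0,0.4],"delta_rot":[0,0,0],"fingers":0},{"linear":[1.2,0,0.2],"delta_rot":[0,0,0],"fingers":0},{"linear":[0,0,0],"delta_rot":[0,0,0],"fingers":0},{"linear":[0,0,0],"delta_rot":[0,0,0],"fingers":0}]'
python3 -c "from h import *;st()"
```

```text
time: 43.5
tool_pos: [492.3, -242.7, 158.8]
tcp_rot: [2.703, 1.568, -0.356]
contact_force: [0.8, 0.9, 0.2]
grip_width: 0.3
t 43.5 tip [ 492.32 -242.67  133.83] yaw -175.23696180541668 down -0.9999965056311126 F [0.81 0.9  0.16] grip 0.3218636001530817
time: 44.0
tool_pos: [480.6, -243.5, 122.5]
tcp_rot: [-3.018, 1.57, 0.207]
contact_force: [-0.2, -0.1, 0.2]
grip_width: 0.2
t 44.0 tip [ 480.63 -243.46   97.5 ] yaw -175.2370976126515 down -0.9999996652550077 F [-0.22 -0.09  0.17] grip 0.24152732413768543
```

```bash

python3 -m crank '[{"linear":[0.5,0,0],"delta_rot":[0,0,0],"fingers":0},{"linear":[0.5,0,0],"delta_rot":[0,0,0],"fingers":0},{"linear":[0.3,0,0],"delta_rot":[0,0,0],"fingers":0},{"linear":[0.1,0,0],"delta_rot":[0,0,0],"fingers":0},{"linear":[0,0,0],"delta_rot":[0,0,0],"fingers":0}]'
python3 -c "from h import *;st()"
python3 -m crank '[{"linear":[0.1,0,0],"delta_rot":[0,0,0],"fingers":0},{"linear":[0.1,0,0],"delta_rot":[0,0,0],"fingers":0},{"linear":[0.1,0,0],"delta_rot":[0,0,0],"fingers":0},{"linear":[0,0,0],"delta_rot":[0,0,0],"fingers":0},{"linear":[0,0,0],"delta_rot":[0,0,0],"fingers":0}]'
python3 -c "from h import *;st()"
```

```text
time: 44.5
tool_pos: [480.4, -243.1, 108.1]
tcp_rot: [-1.187, 1.57, 2.038]
contact_force: [-2.5, 1.6, 8.9]
grip_width: 0.4
t 44.5 tip [ 480.44 -243.03   83.15] yaw -175.2068729658957 down -0.9999995259647209 F [-2.54  1.64  8.88] grip 0.3698446181172371
time: 45.0
tool_pos: [480.5, -243.1, 107.8]
tcp_rot: [2.767, 1.57, -0.291]
contact_force: [-9.1, 6.3, 30.7]
grip_width: 0.3
t 45.0 tip [ 480.54 -243.11   82.78] yaw -175.194819311816 down -0.9999995908157242 F [-9.06  6.26 30.72] grip 0.2974066490969181
```

The lid is pressed shut (tip at 83 mm, 31 N). I'm backing off and moving in front of the box for the latch.

```bash

python3 -m crank '[{"linear":[-1.3,0,0],"delta_rot":[0,0,0],"fingers":0},{"linear":[-3.7,0,0],"delta_rot":[0,0,0],"fingers":0},{"linear":[0,-3,3],"delta_rot":[0,0,0],"fingers":0},{"linear":[0,-3,3.1],"delta_rot":[0,0,0],"fingers":0},{"linear":[0,0,0],"delta_rot":[0,0,0],"fingers":0}]'
python3 -m crank '[{"linear":[0,0,0],"delta_rot":[0,0,0],"fingers":0},{"linear":[0,0,0],"delta_rot":[0,0,0],"fingers":0},{"linear":[0,0,0],"delta_rot":[0,0,0],"fingers":0},{"linear":[0,0,0],"delta_rot":[0,0,0],"fingers":0},{"linear":[0,0,0],"delta_rot":[0,0,0],"fingers":0}]'
python3 - <<'E'
from h import *
a=np.radians(4.8);R=np.array([[np.cos(a),-np.sin(a)],[np.sin(a),np.cos(a)]])
p=R@[-110,0]+[524.3,-179.7];st();goal(p[0],p[1],90,184.8)
s=snap('side');cv2.imwrite('pics/m17.png',cv2.resize(s['image'][150:290,240:460],None,fx=3,fy=3,interpolation=cv2.INTER_CUBIC))
E
```

```text
time: 45.5
tool_pos: [409.7, -184.3, 153.4]
tcp_rot: [-0.761, 1.562, 2.465]
contact_force: [-0.2, 0.5, -0.6]
grip_width: 0.5
time: 46.0
tool_pos: [414.9, -188.7, 154.1]
tcp_rot: [-1.051, 1.569, 2.173]
contact_force: [-0.2, 0.0, 1.0]
grip_width: 0.3
t 46.0 tip [ 414.89 -188.64  129.14] yaw -175.23194831635962 down -0.9999984684474273 F [-0.21  0.03  1.  ] grip 0.2508257741303652
turn [-0.03  0.05  0.09] shift after turn cm [3.91 0.02 0.02] shift before [3.91 0.03 0.02]
```

View pics/m17.png

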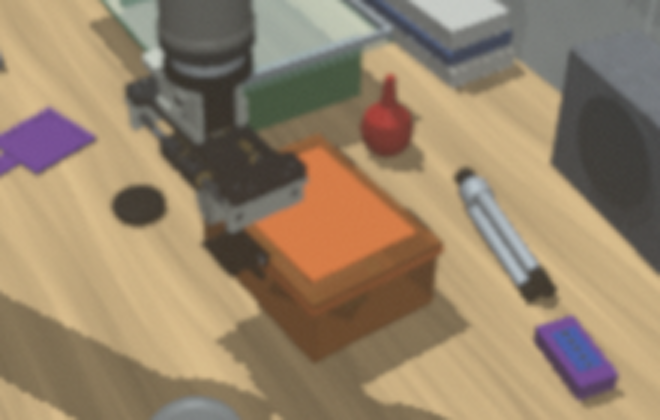

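The lid is flat shut and the latch flap still sticks out from the front (about (237,250)). I'm pressing it down.

```bash

python3 -m crank '[{"linear":[2,0,0],"delta_rot":[0,0,0],"fingers":0},{"linear":[1.5,0,0],"delta_rot":[0,0,0],"fingers":0},{"linear":[1,0,0],"delta_rot":[0,0,0],"fingers":0},{"linear":[1,0,0],"delta_rot":[0,0,0],"fingers":0},{"linear":[0.7,0,0],"delta_rot":[0,0,0],"fingers":0}]'
python3 -c "from h import *;st()"
python3 -m crank '[{"linear":[0.7,0,0],"delta_rot":[0,0,0],"fingers":0},{"linear":[0.7,0,0],"delta_rot":[0,0,0],"fingers":0},{"linear":[0.5,0,0],"delta_rot":[0,0,0],"fingers":0},{"linear":[0,0,0],"delta_rot":[0,0,0],"fingers":0},{"linear":[0,0,0],"delta_rot":[0,0,0],"fingers":0}]'
python3 -c "from h import *;st()"
```

```text
time: 46.55
tool_pos: [414.7, -188.4, 91.9]
tcp_rot: [-1.177, 1.569, 2.048]
contact_force: [-0.3, -0.8, 1.7]
grip_width: 0.5
t 46.55 tip [ 414.73 -188.38   66.87] yaw -175.22308182457886 down -0.9999991309702145 F [-0.3  -0.78  1.72] grip 0.4757963415128117
time: 47.05
tool_pos: [414.4, -188.1, 73.2]
tcp_rot: [-0.949, 1.569, 2.276]
contact_force: [-0.8, -0.5, -0.6]
grip_width: 0.5
t 47.05 tip [ 414.34 -188.1    48.22] yaw -175.21706683941127 down -0.9999976678716451 F [-0.79 -0.53 -0.55] grip 0.4860421293274751
```

```bash

python3 -m crank '[{"linear":[0.2,0,-0.4],"delta_rot":[0,0,0],"fingers":0},{"linear":[0,0,-0.4],"delta_rot":[0,0,0],"fingers":0},{"linear":[0,0,-0.4],"delta_rot":[0,0,0],"fingers":0},{"linear":[0,0,-0.3],"delta_rot":[0,0,0],"fingers":0},{"linear":[0,0,0],"delta_rot":[0,0,0],"fingers":0}]'
python3 -c "from h import *;st()"
python3 -m crank '[{"linear":[0,0,-0.1],"delta_rot":[0,0,0],"fingers":0},{"linear":[0,0,-0.1],"delta_rot":[0,0,0],"fingers":0},{"linear":[0,0,-0.1],"delta_rot":[0,0,0],"fingers":0},{"linear":[0,0,0],"delta_rot":[0,0,0],"fingers":0},{"linear":[0,0,0],"delta_rot":[0,0,0],"fingers":0}]'
python3 -c "from h import *;st()"
```

```text
time: 47.55
tool_pos: [430.3, -187.1, 71.6]
tcp_rot: [-2.118, 1.57, 1.107]
contact_force: [0.2, 0.1, 0.3]
grip_width: 0.7
t 47.55 tip [ 430.34 -187.12   46.55] yaw -175.20664654119145 down -0.9999996416991931 F [0.2  0.12 0.25] grip 0.747947866124869
time: 48.05
tool_pos: [432.4, -186.8, 71.3]
tcp_rot: [-1.027, 1.569, 2.198]
contact_force: [-1.3, -0.3, -1.3]
grip_width: 0.2
t 48.05 tip [ 432.37 -186.77   46.31] yaw -175.22325467746754 down -0.9999986869858527 F [-1.3  -0.34 -1.31] grip 0.195932934301331
```

```bash

for i in 1 2; do python3 -m crank '[{"linear":[0,0,-0.1],"delta_rot":[0,0,0],"fingers":0},{"linear":[0,0,-0.1],"delta_rot":[0,0,0],"fingers":0},{"linear":[0,0,0],"delta_rot":[0,0,0],"fingers":0},{"linear":[0,0,0],"delta_rot":[0,0,0],"fingers":0},{"linear":[0,0,0],"delta_rot":[0,0,0],"fingers":0}]'; done
python3 -c "from h import *;st()"
```

```text
time: 48.55
tool_pos: [432.5, -186.7, 71.1]
tcp_rot: [-0.449, 1.566, 2.776]
contact_force: [-9.9, -4.9, 3.0]
grip_width: 0.3
time: 49.05
tool_pos: [432.6, -186.6, 71.1]
tcp_rot: [-0.341, 1.562, 2.885]
contact_force: [-18.6, -8.1, 7.3]
grip_width: 0.5
t 49.05 tip [ 432.42 -186.57   46.06] yaw -175.17532542744527 down -0.9999587492295796 F [-18.6   -8.08   7.32] grip 0.5059981336687079
```

Firm contact (about 20 N) with the flap flat on the box front. I'm backing away and checking.

```bash

python3 -m crank '[{"linear":[0,0,0.5],"delta_rot":[0,0,0],"fingers":0},{"linear":[0,0,1.5],"delta_rot":[0,0,0],"fingers":0},{"linear":[0,0,1.8],"delta_rot":[0,0,0],"fingers":0},{"linear":[-3,0,0],"delta_rot":[0,0,0],"fingers":0},{"linear":[-4,0,0],"delta_rot":[0,0,0],"fingers":0}]'
python3 -m crank '[{"linear":[-4,-2,0],"delta_rot":[0,0,0],"fingers":0},{"linear":[-4,-4,0],"delta_rot":[0,0,0],"fingers":0},{"linear":[-2,-4,0],"delta_rot":[0,0,0],"fingers":0},{"linear":[0,-4,0],"delta_rot":[0,0,0],"fingers":0},{"linear":[0,-4,0],"delta_rot":[0,0,0],"fingers":0}]'
python3 -m crank '[{"linear":[0,-3,0],"delta_rot":[0,0,0],"fingers":0},{"linear":[0,0,0],"delta_rot":[0,0,0],"fingers":0},{"linear":[0,0,0],"delta_rot":[0,0,0],"fingers":0},{"linear":[0,0,0],"delta_rot":[0,0,0],"fingers":0},{"linear":[0,0,0],"delta_rot":[0,0,0],"fingers":0}]'
python3 - <<'E'
from h import *
st();s=snap('side');t=snap('top')
a=cv2.resize(s['image'][160:290,260:440],(540,390),interpolation=cv2.INTER_CUBIC)
b=cv2.resize(t['image'][110:270,150:520],(540,233));cv2.imwrite('pics/m18.png',np.vstack([a,b])[:600])
E
```

```text
time: 49.55
tool_pos: [397.7, -189.1, 141.1]
tcp_rot: [-0.925, 1.566, 2.299]
contact_force: [0.6, 0.0, -0.8]
grip_width: 0.3
time: 50.05
tool_pos: [384.5, -13.6, 238.1]
tcp_rot: [-2.866, 1.568, 0.359]
contact_force: [0.3, 0.7, -0.1]
grip_width: 0.5
time: 50.55
tool_pos: [381.9, 14.0, 237.0]
tcp_rot: [-1.165, 1.569, 2.059]
contact_force: [-0.6, -0.6, 0.8]
grip_width: 0.4
t 50.55 tip [381.86  14.06 211.98] yaw -175.3101681439897 down -0.999998940979175 F [-0.57 -0.62  0.85] grip 0.3586324932963687
```

View pics/m18.png

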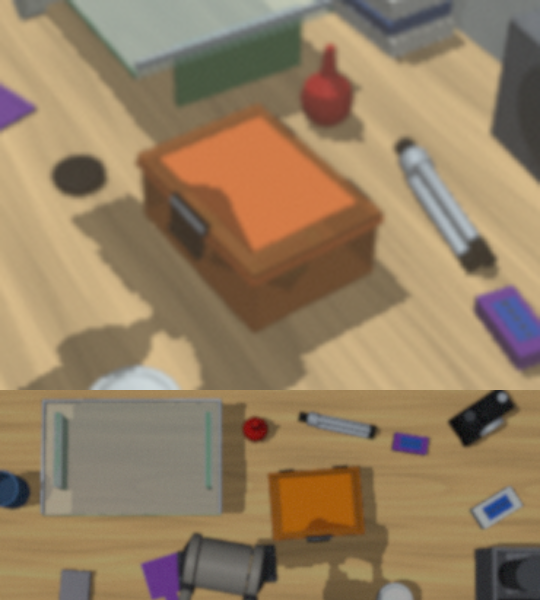

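The lid is shut, the latch flap hangs flat against the box front, the shelf is empty and the bystanders look unmoved. Handing in.

```bash
python3 -c "
from plant import workorder
print(workorder.close_job())"
```

```text
the job is handed in; nothing more can be done
None
```

I packed everything that belonged in the dry box, shut and latched it, and handed the job in at about 50.6 s of the 210 s. The hand-in gives no verdict.

- **Flat pieces:** Only the grey filter and the green wrench were on the shelf. There was no orange filter. I dragged each one out under about 10 N until its tab or handle overhung, then lifted it by that and laid it flat in the box.
- **Canister:** I packed the smaller aluminium one (80 x 40 mm). I left the larger one and both purple look-alikes alone.
- **Lid and latch:** I pressed the lid shut with 31 N (fingertip at 83 mm, the lid's closed height). I then pushed the latch flat against the box front with about 20 N.
- **Last checks:** Before closing, the wrist and side pictures showed all three pieces lying flat in the box. In the final side and top pictures the lid was shut, the latch was hanging against the front, and the shelf was empty. The bystanders in view looked unmoved, the arm had backed clear, and no force reading came near the limits. I judged the lid and latch angles from pictures and contact positions only, not from a joint reading.
- **Problems on the way:**
  - One colour-mask reading of the wrench was wrong because it missed the handle; a picture showed this, and I used its pixels instead.
  - One approach to the canister went 2 cm the wrong way sideways, and I corrected it above the canister before lowering.
  - I viewed 18 pictures, four over the budget of 14 and beyond the one or two extra allowed.

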